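# Fit the tube carrier to the rotator's keyed hub and lock it

## Robot

A 6-joint arm with a two-finger parallel gripper is mounted at the origin on a cart in front of the work surface, level with it; the furniture and walls round the work are solid. World frame = base frame: x ahead of the robot, y to its left, z up, the work surface at z = 0. Lengths are in m, angles in degrees, forces in N, time in s.
With the tool pointing down it reaches from about 0.25 to 0.725 m from the base axis. Payload 9.7 kg.
Tool frame: the origin (TCP) lies at the very end of the fingers, on their centre line; the grasp point (between the pads) lies 19 mm behind it (bot.pinch_z is the distance from the TCP to the grasp point, in m); x points along the fingers, z is the direction in which the jaws open and shut, and the axes are right-handed (so a half turn about x gives the same grasp; the last joint's range is limited). The gripper opens to 85 mm and grips with 20 to 120 N. Pads are 22 mm wide; open, the fingers measure 114 mm over their backs; the gripper's body (76 mm by 85 mm) begins 54 mm behind the grasp point. The pads swing forward as they close: fully open they stand 13 mm farther back than shut.
Start: joints at [75.344, 4.979, 10.078, 95.1, 0, 90], TCP at [0.139, 0.532, 0.203] pointing down, gripper open.
Joint ranges: [-179.16, 179.16], [-48.56, 103.87], [-65.8, 70.77], [-126.05, 130.52], [-82.76, 87.17], [-180, 180]. Speed limits (degrees/s): [127.2, 127.2, 147.25, 180, 180, 180].

## Interface

Orientations are given as [roll, pitch, yaw] about the fixed x, y, z axes, in that order (R = Rz(yaw) Ry(pitch) Rx(roll)).
In Python, from workcell import bot gives the robot as it stands.
- The arm moves only by the tool play_rows, never from a script. Its argument "rows" is a list of rows, each a list of 3 entries, a list of its own where there are three numbers: the shift along the tool's x, y, z in cm, then the turn about the tool's x in degrees, then the finger opening in cm, from 0 to 8.54. A call has 1 to 12 rows; each row is the pose to reach, as a shift and turn from the pose commanded when the call began, along the tool's axes at that moment; what a row does not reach only later rows make up. A row lasts 1/12 s, in which the tool goes at most 41.7 mm and 7.16 degrees, less where a joint would pass 70% of its speed; a pose out of reach is approached as far as the arm can. A call with a gripper value outside its range is refused whole. The fingers move at their own pace and stop on an object; "squeeze" is the grip in N (left out, the last holds). Time passes only in rows, so rows that repeat a pose let the fingers close. It gives the time, the measured TCP pose, the force and the opening at its end, in the units of the state.
- bot.get_obs(): the state, without advancing time (a new reading comes with each control period).
- bot.camera(name): name is "scene" or "top" or "wrist"; returns (picture, depth): 384x512x3 uint8, blue, green, red; 384x512 float32, m along the optical axis (not along the pixel's ray), 0 where there is no reading.
- bot.camera_model(name): a dict with "fx", "fy", "cx", "cy" (pixels), "k1" (the pictures are not rectified: a ray, as slopes to the right and down, at radius r is drawn at 1 + k1 r^2 times it, then the intrinsics apply), "origin" and "attitude" of the camera in the world; the wrist camera has in their place "mount" (4x4, takes a point from camera to tool coordinates, whose origin is the TCP and whose axes are the tool frame's). Camera axes: x right, y down, z forward; pixel columns grow to the right and rows downward; lengths in m; the calibration is good to about 2 mm. A picture is of the moment at which its call begins: read the wrist's pose just before it. camera_model takes no time and is no camera call.
- bot.job_done(): hands the job in, once; it reports no verdict.
The state is a dict: "time": time; "q": joint angles; "qd": joint speeds; "joint_efforts": joint torques, N m; "ee_pos": TCP position; "tcp_rot": TCP orientation; "wrist_force": force on the tool from outside, world axes, zero at the start; "torque": the same for the moment, N m; "opening": finger opening in m.
Only numpy, scipy, OpenCV 4.12 (cv2) and the standard library are available. Lean on these libraries where they do the work, as an engineer would, in place of code of your own. Each camera call takes 0.05 s, during which the arm holds its last target.

## Task

Put the round tube carrier onto the splined hub of the leaning tube rotator, turning it so that its master keyway finds the wide master key, until it sits fully home on the hub's shoulder. Then turn the lock knob clockwise until its nose reaches over the carrier's rim and the sprung pin drops into the cam's notch; let go of everything and leave the flask, beaker, tape roll and timer where they are.

Things in the scene. Friction and masses are not known exactly. Their poses are not given: they have to be found in the camera images.
- carrier_mid (a point): Centre of the loose tube carrier (0.22 kg), on its axis, 42 mm above its underside. It starts upright on the worktop. z up its axis, x to its master keyway. Heights over the underside: boss 72 mm across, 0-38; white flange 132 mm across, 6-14, with nine tube sockets to 26; cap 38-44; bar grip 44-84, 60 mm long along x, 22 mm thick along y, to be pinched across y.
- carrier_key (a point): Point of the carrier 60 mm along its x from carrier_mid, same height: the side of the master keyway, marked by a solid radial ridge on the flange (14 mm wide, 23 mm high over the underside, 34 to 64 mm from the axis).
- carrier_bore (a point): Centre of the carrier's underside, mouth of its bore; axes as carrier_mid. Bore 38.6 mm across, 38 mm deep, with four keyways over its whole depth, reaching 27 mm from the axis: the master keyway, 16.4 mm wide, at +x; narrow ones, 8.4 mm wide, at 90, 180 and 270 degrees.
- hub_seat (a point): Centre of the hub's shoulder face (68 mm across), where carrier_bore comes to lie when home. z outward along the hub axis, leaning 30 degrees from vertical to the robot's side; x to the wide master key. Above it a core 36 mm across to 26 mm, then a cone to 22 mm across at 34 mm. The hub turns only stiffly (0.5 N m); its key starts up to 0.7 rad either way from uphill.
- hub_key (a point): Where carrier_key lies when home: from hub_seat 60 mm along x, 42 mm along z. Four splines reach 24 mm from the hub axis, 20 mm up from the shoulder, tops rounded 3 mm: master key 14 mm wide at +x (a square pointer juts from the shoulder below it), others 6 mm wide at 90, 180, 270 degrees. Off by over 3 degrees, the carrier stays about 20 mm high on the splines.
- lock_grip (a point): Point on the lock knob's axis in its bar grip, 98 mm downhill of the hub axis, parallel to it, 54 mm above hub_seat's level along z. x along bar and cam nose, z outward. Bar 50 mm along x, 16 mm thick along y, 24 mm below to 18 mm above this point; below it a cap 38 mm across. Nose reaches 38.5 mm from the axis. A seated carrier's cap top lies 10 mm below this level, its sockets 28 mm.
- lock_knob (a joint): Turn of the lock knob in rad, growing clockwise seen from above; 0 to 1.38. It starts between 0 and 0.25 with its nose to the left (0: 72 degrees left of the hub), clear of the carrier. At 1.257 the nose points at the hub, over the carrier's rim, and the notch faces the pin. It stays where it is left; turning takes under 0.2 N m.
- follower_pin (a joint): Travel of the sprung pin (8 mm rod with a 16 mm round head, in a block to the right of the lock knob) in m: about 0.0045 on the cam at the start, rising to about 0.0065, below 0.001 when it has dropped into the notch.
- flask: Bystander: conical flask, 82 mm across, 157 mm high, left of the rotator; origin at the centre of its base.
- beaker: Bystander: small beaker, 54 mm across, 71 mm high, to the left in front; origin at the centre of its base.
- tape: Bystander: roll of tape lying flat, about 103 mm across, 25 mm high, at the back right; origin at the centre of its base.
- timer: Bystander: bench timer, 70 x 64 x 17 mm, near the front edge; origin at the centre of its base.
Things that resemble listed ones, but are neither listed nor needed, are in the scene too. There is more than one size of the part that bears carrier_mid; the job needs the largest.

How it is judged (in metres and radians):
On the way, in this order (a step that is already met when the one before it is completed fails the run):
1. the carrier is home on the hub (carrier_mid at most 44.5 mm above the shoulder plane and 45 mm from hub_seat, carrier_key within 8 mm of hub_key) while the lock knob is still open (below 0.6 rad) (z of carrier_mid in the frame of hub_seat below 0.0445 m and distance between carrier_key and hub_key below 0.008 m and distance between carrier_mid and hub_seat below 0.045 m and value of joint lock_knob below 0.6 rad), for 0.2 s.
2. the lock knob is turned so that the pin has dropped into the notch (value of joint lock_knob above 1.15 rad and value of joint follower_pin below 0.002 m), for 0.2 s.
At the end, for the whole second after the job is handed in: The carrier sits home on the hub (carrier_mid at most 44.5 mm above the shoulder plane, 45 mm from hub_seat; exactly home is 42), carrier_key is within 8 mm of hub_key, the lock knob is past 1.15 rad and the pin is in the notch (follower_pin below 2 mm) (all of step 2 and z of carrier_mid in the frame of hub_seat below 0.0445 m and distance between carrier_mid and hub_seat below 0.045 m and distance between carrier_key and hub_key below 0.008 m); the robot touches nothing.
It fails at once if the flask, beaker, tape roll or timer is moved more than 30 mm (distance of any of flask, beaker, tape, timer from where it was at the start of the episode above 0.03 m).
It also fails if it takes over 50 s, if anything falls off the work surface, if the arm or the gripper's body presses on something with over 40 N, if the wrist force passes 120 N, or if a joint passes its speed limit or range.

## Working session

There is one attempt and no reset: what is moved stays moved. The work goes in short steps, Python scripts to look and compute and a tool call to move; the robot and the scene stay as the last step left them, time stands still between calls to the robot, and variables do not carry over. Pictures are saved under pics/ and viewed, and the job is handed in when it is done.

Besides the shell and the picture viewer there is one more tool, called after ">>>" as name(argument=value, ...), one argument or row to a line, values as JSON. play_rows: Moves the arm, as the interface text tells. Its arguments: {"type":"object","properties":{"rows":{"type":"array"},"squeeze":{"type":"number"}},"required":["rows"]}

```bash
mkdir -p pics; ls
python3 - <<'E'
from workcell import bot
import cv2,numpy as np
print(bot.get_obs()); print(bot.pinch_z)
for n in("scene","top","wrist"):
    p,d=bot.camera(n); cv2.imwrite(f"pics/{n}0.png",p); np.save(f"pics/{n}0.npy",d); print(n,bot.camera_model(n))
E
```

```text
pics
{'time': 0.0, 'q': array([ 7.53434435e+01,  5.01085413e+00,  1.00352266e+01,  9.51014980e+01,
       -1.20179794e-03,  8.99990518e+01]), 'qd': array([-0.06250923,  0.06626019, -0.08567748, -0.02229357,  0.09798396,
       -0.04093954]), 'joint_efforts': array([-2.16077278e-03, -5.20399475e+01,  4.64790487e+01,  1.67140405e-02,
       -2.18649216e-04,  6.56301978e-06]), 'ee_pos': array([0.13909959, 0.53183278, 0.20239239]), 'tcp_rot': array([-179.10821653,   89.92286518, -103.76382399]), 'wrist_force': array([ 0.36137432,  0.00372812, -0.32746032]), 'torque': array([-0.04320778,  0.01127709,  0.00443228]), 'opening': 0.08581129949010328}
0.0187
scene {'fx': 438.30833513076755, 'fy': 438.30833513076755, 'cx': 263.42040686234924, 'cy': 196.93661503036512, 'k1': -0.014335856710245991, 'origin': array([-0.33704938, -0.88652787,  0.84796455]), 'attitude': array([-121.04598899,   -0.93644455,  -47.9479197 ])}
top {'fx': 447.5316088800229, 'fy': 447.5316088800229, 'cx': 249.9047758881385, 'cy': 199.09551548483816, 'k1': -0.10387551584989158, 'origin': array([ 0.32969169, -0.11507434,  1.4201162 ]), 'attitude': array([-170.17551366,    1.30610983,  -91.60755246])}
wrist {'fx': 308.1706046009356, 'fy': 308.1706046009356, 'cx': 258.04195317085953, 'cy': 192.31546563146716, 'k1': -0.01986065553940049, 'mount': array([[-2.51935833e-04, -2.61116005e-01,  9.65307396e-01,
        -1.70409608e-01],
       [-6.73761711e-04, -9.65307163e-01, -2.61116118e-01,
         6.66577996e-02],
       [ 9.99999741e-01, -7.16171669e-04,  6.72654985e-05,
        -1.15050762e-03],
       [ 0.00000000e+00,  0.00000000e+00,  0.00000000e+00,
         1.00000000e+00]])}
```

View pics/scene0.png

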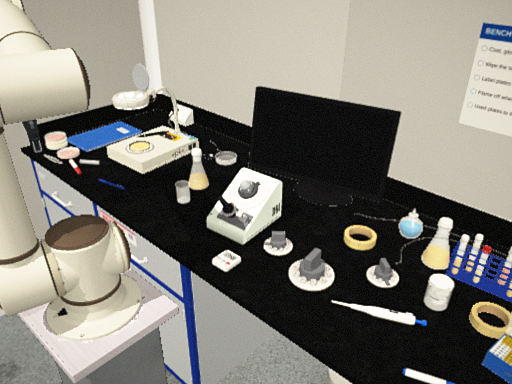

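View pics/top0.png

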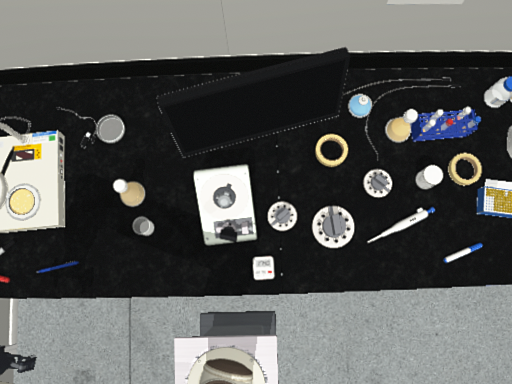

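View pics/wrist0.png

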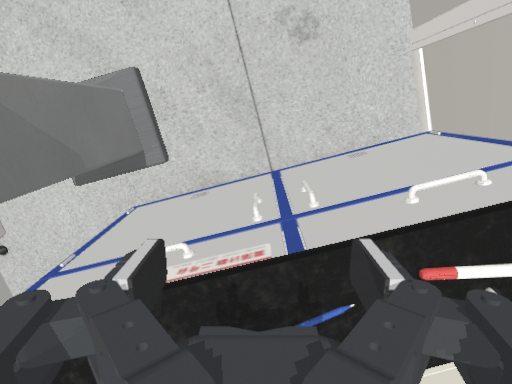

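```bash
python3 - <<'E'
import cv2,numpy as np
p=cv2.imread("pics/top0.png"); s=cv2.imread("pics/scene0.png")
a=cv2.resize(p[150:250,180:400],None,fx=3.6,fy=3.6,interpolation=2)
b=cv2.resize(s[150:300,190:410],None,fx=3.6,fy=3.6,interpolation=2)
cv2.imwrite("pics/a.png",a);cv2.imwrite("pics/b.png",b)
E
cat > h.py <<'E'
import numpy as np,cv2
from scipy.spatial.transform import Rotation as R
from workcell import bot
def cam(n,obs=None):
    m=bot.camera_model(n)
    if n=="wrist":
        T=np.eye(4);T[:3,:3]=R.from_euler('xyz',obs['tcp_rot'],degrees=True).as_matrix();T[:3,3]=obs['ee_pos'];T=T@m['mount']
    else:
        T=np.eye(4);T[:3,:3]=R.from_euler('xyz',m['attitude'],degrees=True).as_matrix();T[:3,3]=m['origin']
    return m,T
def rays(n,obs=None):
    m,T=cam(n,obs)
    u,v=np.meshgrid(np.arange(512),np.arange(384))
    x=(u-m['cx'])/m['fx'];y=(v-m['cy'])/m['fy']
    a,b=x.copy(),y.copy()
    for _ in range(8):
        f=1+m['k1']*(a*a+b*b);a,b=x/f,y/f
    return np.stack([a,b,np.ones_like(a)],-1),T
def cloud(n,d,obs=None):
    r,T=rays(n,obs)
    P=r*d[...,None]@T[:3,:3].T+T[:3,3]
    P[d<=0]=np.nan
    return P
def proj(n,X,obs=None):
    m,T=cam(n,obs)
    c=(np.atleast_2d(X)-T[:3,3])@T[:3,:3]
    a,b=c[:,0]/c[:,2],c[:,1]/c[:,2];f=1+m['k1']*(a*a+b*b)
    return np.stack([a*f*m['fx']+m['cx'],b*f*m['fy']+m['cy']],-1)
E
python3 - <<'E'
from h import *
for n in("top","scene"):
    P=cloud(n,np.load(f"pics/{n}0.npy"))
    pts={"top":[(333,227),(333,215),(326,242),(352,228),(225,196),(225,170),(232,232),(215,232),(132,193),(144,227),(263,267),(332,150),(300,250)],"scene":[(313,255),(311,283),(248,187),(225,208),(180,200)]}[n]
    for u,v in pts: print(n,u,v,P[v,u].round(4))
E
```

```text
top 333 227 [ 0.4698 -0.339   0.0765]
top 333 215 [ 0.5047 -0.3391  0.0885]
top 326 242 [ 0.4302 -0.3254  0.0097]
top 352 228 [ 0.4712 -0.4094  0.0141]
top 225 196 [ 0.5608 -0.021   0.1556]
top 225 170 [ 0.6383 -0.0222  0.1526]
top 232 232 [ 0.4607 -0.0363  0.112 ]
top 215 232 [0.4669 0.0183 0.0655]
top 132 193 [0.594  0.2735 0.0765]
top 144 227 [0.4957 0.2535 0.0033]
top 263 267 [ 0.3584 -0.1246  0.0102]
top 332 150 [ 7.317e-01 -3.640e-01 -7.000e-04]
top 300 250 [ 0.4086 -0.2437 -0.0051]
scene 313 255 [ 0.4746 -0.3563  0.0858]
scene 311 283 [ 0.439  -0.3818  0.0223]
scene 248 187 [ 0.5473 -0.0373  0.1469]
scene 225 208 [ 0.4593 -0.0207  0.1001]
scene 180 200 [0.4774 0.238  0.0127]
```

View pics/a.png

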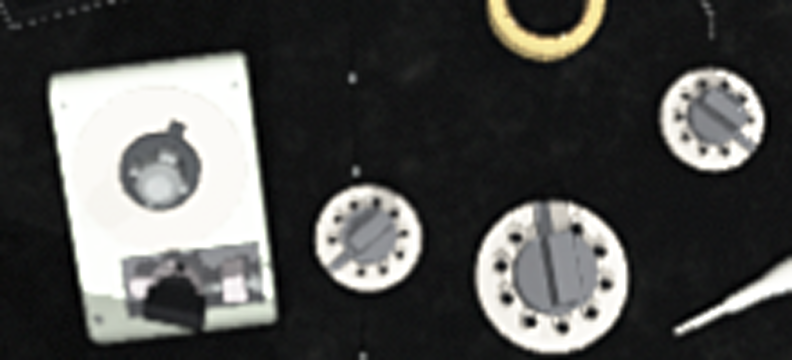

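View pics/b.png

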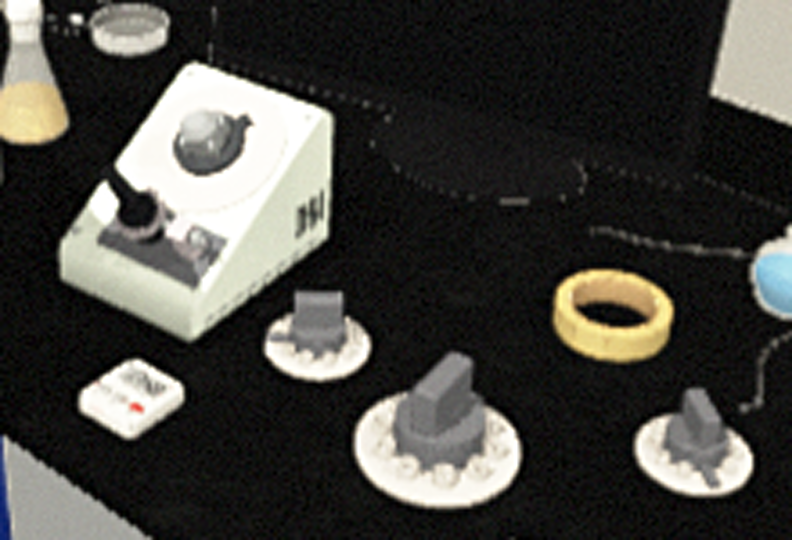

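Run:
```python
from h import *
o=bot.get_obs()
print(R.from_euler('xyz',o['tcp_rot'],degrees=True).as_matrix().round(3))
P=cloud("top",np.load("pics/top0.npy"));p=cv2.imread("pics/top0.png").astype(int)
# panel plane
m=np.zeros(P.shape[:2],bool);m[168:240,192:262]=1
m&=(p.min(-1)>200)&(P[...,2]>.05)
X=P[m];
for _ in range(5):
    c=X.mean(0);n=np.linalg.svd(X-c)[2][2];n*=np.sign(n[2]);e=(X-c)@n;X=X[abs(e)<max(.002,1.5*e.std())]
print("plane",c,n,len(X),e.std(),np.degrees(np.arccos(n[2])),np.degrees(np.arctan2(n[1],n[0])))
h=(P-c)@n
np.set_printoptions(linewidth=250)
print((h[184:212,210:240]*1000).round(0)[::1])
# carrier
m=np.zeros(P.shape[:2],bool);m[200:255,308:360]=1
f=m&(abs(P[...,2]-.014)<.006)&(p.min(-1)>150)
Y=P[f];A=np.c_[2*Y[:,:2],np.ones(len(Y))]
v,u=np.nonzero(f);print(cv2.minEnclosingCircle(Y[:,:2].astype(np.float32)),len(Y))
b=m&(P[...,2]>.07);B=P[b];print("bar",len(B),B.mean(0),cv2.minAreaRect((B[:,:2]*1000).astype(np.float32)))
```

```text
[[-0.    -0.967  0.253]
 [-0.001  0.253  0.967]
 [-1.    -0.    -0.001]]
plane [ 0.56340881 -0.01273218  0.11558466] [-0.49358406 -0.04538853  0.8685129 ] 1289 0.001647778151673105 29.713714204171847 -174.74602536847482
[[ 4.  4.  3.  0. -1.  1. -1.  4.  4. -0. -2.  4.  4. -1.  2.  1.  3.  9.  9.  5.  2.  1. -0.  0.  6.  2.  4.  1. -3. -3.]
 [ 2.  6.  3. -1.  5.  2.  4.  3. -1.  3.  4.  2. -2.  4.  3. -3.  7.  4.  9.  6. 13.  2.  6. -3.  1.  3. -0.  5. -3.  6.]
 [ 4.  3. -0. -1.  3.  3.  0.  2.  0.  9. -0.  2.  1.  5.  6.  2. 11.  4. 14. 10.  2. -3. -2.  1. -3.  0.  7.  3. -0.  3.]
 [ 3.  4. -1.  1.  6.  4.  1. -1.  3. -0.  3.  4.  7.  9.  7. 10. 13. 12. 14.  5. 11. -1. -1. -3.  3.  3.  1.  2.  2. -1.]
 [ 0.  8.  1. -3.  2.  4.  3. nan  4.  9. 11. 11. 15. 10. 11. 13. 15. 15.  9. 11.  3.  2.  3.  1. -1.  1.  0.  0.  4.  0.]
 [ 2.  3.  2.  2.  5. -0.  5. 10. 13. 12.  9.  8. 13.  5.  8. 12. 10. 12. 10. 13.  6. -1.  1.  1.  5.  1. -1. -0.  3.  1.]
 [ 1. -1. -1.  0.  1.  5.  6. 10. 13. 12.  8. 12.  8. 12. 14. 10. 15. 13. 15. 10.  6. 13.  8.  1. -2.  0.  1.  2.  5.  0.]
 [ 1.  1.  2.  1.  
[... 2081 characters left out ...]
 -1.  3.  2. -2.  2.  1.  1.  2. 14.  5. 12. 10.  8.  8. 11. 10.  3. -4.  1.  1.  4. -3. -4. -1. -2.  4. -2.  3.]
 [-1.  1.  1.  3.  4. -3.  1. -3.  1.  3.  2. -2. -1.  1.  0.  2.  6. -1.  1.  0.  2.  2.  3.  3.  6.  2.  3.  6. -2. -4.]
 [ 0. -3.  3.  0.  1. -0. -4.  1.  4.  2.  0. -0.  6. -1.  0.  6. -0.  2.  1.  1.  1.  5.  0.  1.  0.  2.  2.  1.  2.  3.]
 [ 2.  2.  0.  3.  1. -3.  0.  1.  4.  2. -1. -3.  3. -2. -5.  2.  5. -2.  3.  1. -6.  0.  1.  6.  7.  6.  0. -1.  2. -2.]]
((0.4787128269672394, -0.34847962856292725), 0.06602112948894501) 626
bar 153 [ 0.47832181 -0.34789574  0.08413619] ((478.7109680175781, -349.3659362792969), (57.56233215332031, 23.79430389404297), 7.888271808624268)
```

Run:
```python
from h import *
P=cloud("top",np.load("pics/top0.npy"))
n=np.array([-.49358,-.04539,.86851]);n/=np.linalg.norm(n);c=np.array([.56341,-.01273,.11558])
up=np.array([0,0,1.])-n[2]*n;up/=np.linalg.norm(up);lf=np.cross(n,up)
print("up",up,np.degrees(np.arctan2(up[1],up[0])))
m=np.zeros(P.shape[:2],bool);m[184:210,208:242]=1
Q=P-c;h=Q@n;a=Q@up;b=Q@lf
for lo,hi in((6,18),(22,34),(38,55)):
    k=m&(h*1000>lo)&(h*1000<hi);print(lo,k.sum(),a[k].mean(),b[k].mean(),np.median(h[k]),a[k].min(),a[k].max(),b[k].min(),b[k].max())
k=m&(h>.038);print("top circle",cv2.minEnclosingCircle(np.c_[a[k],b[k]].astype(np.float32)))
# shoulder circle: any point h>.007 
k=m&(h>.007);k[:188]=0
pts=np.c_[a[k],b[k]];
import scipy.optimize as so
ang=np.arctan2(pts[:,1],pts[:,0]-0)
c0=np.array(cv2.minEnclosingCircle(pts.astype(np.float32))[0]);print(cv2.minEnclosingCircle(pts.astype(np.float32)))
# splines
k=m&(h>.022)&(h<.034)
for x,y,z in zip(a[k],b[k],h[k]): print(round(x*1000),round(y*1000),round(z*1000),end=' | ')
# render rectified views
p=cv2.imread("pics/top0.png")
res=[]
for H in(0.0115,0.0315):
    g=np.mgrid[-.06:.06:.0004,-.06:.06:.0004]
    X=c+n*H+(-g[0])[...,None]*up+(-g[1])[...,None]*lf
    uv=proj("top",X.reshape(-1,3)).reshape(g[0].shape+(2,)).astype(np.float32)
    res.append(cv2.remap(p,uv[...,0],uv[...,1],2))
cv2.imwrite("pics/rect.png",np.hstack(res))
```

```text
up [0.86486458 0.07953362 0.49566486] 5.254186446844999
6 258 0.00925701073045025 -0.00287661981326987 0.01051302049650749 -0.03773101364114847 0.04347268916167585 -0.05241881558498973 0.046235160855660054
22 40 0.011539884990328717 -0.0033375115403409374 0.029634778017950968 -0.018645332932033697 0.027124057931761765 -0.022475406115395537 0.01934542126069714
38 97 0.0039423162618402365 -0.0019245522992637118 0.043110563584981346 -0.01094954210734379 0.018919378291019542 -0.01842406020366605 0.014186333213335886
top circle ((0.00280583999119699, -0.0015700439689680934), 0.017635667696595192)
((-0.003589428961277008, -0.0030918288975954056), 0.054800428450107574)
27 -6 30 | 26 -9 27 | 24 -6 30 | 24 -9 31 | 24 -12 31 | 22 -14 26 | 21 -17 25 | 20 3 25 | 21 0 26 | 20 -2 25 | 22 -6 32 | 20 -8 27 | 20 -11 30 | 20 -14 29 | 19 -17 29 | 18 6 27 | 17 4 25 | 20 0 32 | 18 -5 31 | 19 -8 33 | 17 -11 30 | 17 -14 30 | 16 19 24 | 17 10 29 | 17 7 32 | 14 19 28 | 14 16 27 | 10 19 26 | 12 16 32 | 8 -18 33 | -4 -20 25 | -7 -19 27 | -6 -22 30 | -8 -19 31 | -9 -22 31 | -6 16 34 | -13 11 34 | -15 -7 34 | -18 12 27 | -19 9 27 |
```

View pics/rect.png

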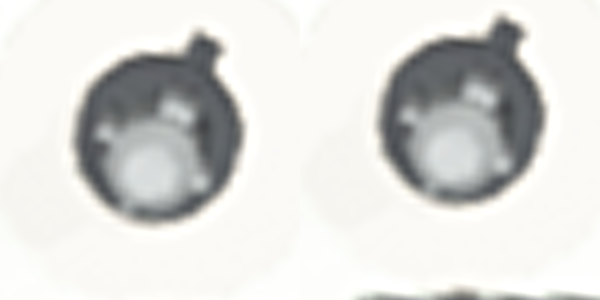

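>>> play_rows(
  rows=[
    [[-6.8, -27.1, -21.4], -10, 8.5],
    [[-6.8, -27.1, -21.4], -10, 8.5],
    [[-6.8, -27.1, -21.4], -10, 8.5],
    [[-6.8, -27.1, -21.4], -10, 8.5],
    [[-6.8, -27.1, -21.4], -10, 8.5],
    [[-6.8, -27.1, -21.4], -10, 8.5],
    [[-6.8, -27.1, -21.4], -10, 8.5],
    [[-6.8, -27.1, -21.4], -10, 8.5],
    [[-6.8, -27.1, -21.4], -10, 8.5],
    [[-6.8, -27.1, -21.4], -10, 8.5],
  ],
)

```text
time: 0.98
ee_pos: [0.3491, 0.2539, 0.272]
tcp_rot: [-79.5, 89.9, 5.6]
wrist_force: [0.0, 0.9, -0.2]
opening: 0.0852
```

>>> play_rows(
  rows=[
    [[0.2, -22.8, -25.6], -10, 8.5],
    [[0.2, -22.8, -25.6], -10, 8.5],
    [[0.2, -22.8, -25.6], -10, 8.5],
    [[0.2, -22.8, -25.6], -10, 8.5],
    [[0.2, -22.8, -25.6], -10, 8.5],
    [[0.2, -22.8, -25.6], -10, 8.5],
    [[0.2, -22.8, -25.6], -10, 8.5],
    [[0.2, -22.8, -25.6], -10, 8.5],
    [[0.2, -22.8, -25.6], -10, 8.5],
    [[0.2, -22.8, -25.6], -10, 8.5],
    [[0.2, -22.8, -25.6], -10, 8.5],
  ],
)

```text
time: 1.9
ee_pos: [0.5538, -0.0173, 0.268]
tcp_rot: [75.6, 89.9, 170.9]
wrist_force: [0.6, -0.2, 0.6]
opening: 0.0848
```

```bash
cat > look.py <<'E'
from h import *
import sys
def look(n,tag):
    o=bot.get_obs();p,d=bot.camera(n);cv2.imwrite(f"pics/{tag}.png",p);np.savez(f"pics/{tag}.npz",d=d,e=o['ee_pos'],r=o['tcp_rot']);return o,p,d
if __name__=="__main__":
    o,p,d=look(sys.argv[1],sys.argv[2]);print(o['time'],o['ee_pos'],o['tcp_rot'],o['wrist_force'],o['opening']);print(R.from_euler('xyz',o['tcp_rot'],degrees=True).as_matrix().round(3).tolist())
E
python3 look.py wrist w1
```

```text
1.9 [ 0.55382614 -0.01731647  0.26801223] [ 75.59520432  89.88480893 170.85915404] [ 0.55555625 -0.16934579  0.58003213] 0.08479320101871543
[[-0.002, -0.996, -0.092], [0.0, -0.092, 0.996], [-1.0, 0.002, 0.001]]
```

View pics/w1.png

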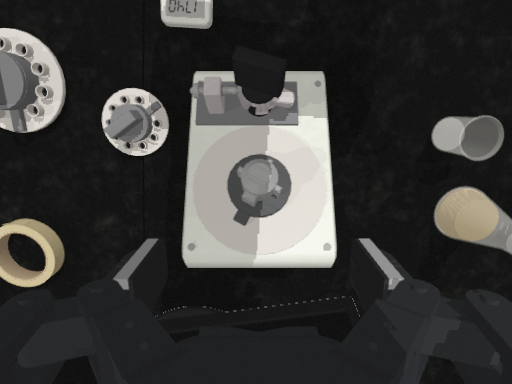

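```bash
cat > hub.py <<'E'
from h import *
import sys
def rect(tag,cam="wrist",H=(0.0115,0.0315),cx=(0,0),half=.07,step=.0004,plane=None):
    z=np.load(f"pics/{tag}.npz");o={'ee_pos':z['e'],'tcp_rot':z['r']};p=cv2.imread(f"pics/{tag}.png");P=cloud(cam,z['d'],o)
    if plane is None:
        # panel: white pts near prior plane
        n0=np.array([-.49358,-.04539,.86851]);c0=np.array([.56341,-.01273,.11558])
        m=(abs((P-c0)@n0)<.008)&(np.linalg.norm(P-c0,axis=-1)<.085)&(p.min(-1)>140)
        X=P[m]
        for _ in range(5):
            c=X.mean(0);n=np.linalg.svd(X-c,full_matrices=False)[2][2];n*=np.sign(n[2]);e=(X-c)@n;X=X[abs(e)<max(.002,2*e.std())]
        print("n",n,len(X),e.std(),"lean",np.degrees(np.arccos(n[2])),"az",np.degrees(np.arctan2(-n[1],-n[0])))
        c=c0-((c0-c)@n)*n
    else: c,n=plane
    up=np.array([0,0,1.])-n[2]*n;up/=np.linalg.norm(up);lf=np.cross(n,up)
    print("c",c,"n",n)
    res=[]
    for h in H:
        g=np.mgrid[-half:half:step,-half:half:step]
        X=c+n*h+(-g[0])[...,None]*up+(-g[1])[...,None]*lf
        uv=proj(cam,X.reshape(-1,3),o).reshape(g[0].shape+(2,)).astype(np.float32)
        res.append(cv2.remap(p,uv[...,0],uv[...,1],2))
    cv2.imwrite(f"pics/{tag}_r.png",np.hstack(res))
    return P,c,n,up,lf
if __name__=="__main__":
    P,c,n,up,lf=rect(sys.argv[1])
    h=(P-c)@n;r=np.hypot((P-c)@up-.0045,(P-c)@lf+.003)
    for a,b in((.026,.033),(0,.010),(.05,.065)):
        k=(r>a)&(r<b)&(h<.07)&(h>-.02);print(a,b,k.sum(),np.median(h[k]))
E
python3 hub.py w1
```

```text
n [-0.50048961 -0.04158371  0.86474328] 10913 0.001142612894864851 lean 30.146595498248157 az 4.7495712654336355
c [ 0.56362413 -0.01271221  0.11521003] n [-0.50048961 -0.04158371  0.86474328]
0.026 0.033 1088 0.00934546454030838
0 0.01 341 0.04336656844861139
0.05 0.065 4553 0.00040145598002710694
```

View pics/w1_r.png

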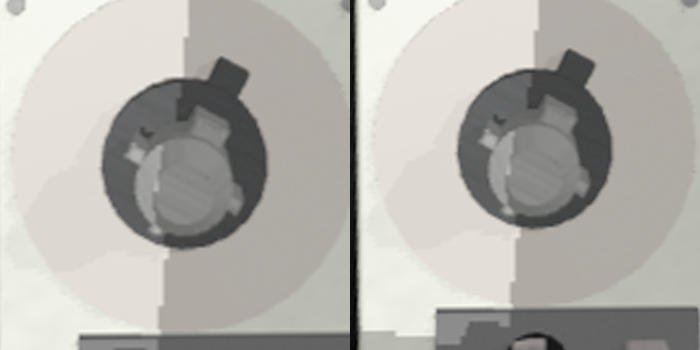

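>>> play_rows(
  rows=[
    [[2, -4.5, -4.6], 0, 0],
    [[7.5, -4.5, -4.6], 0, 0],
    [[7.5, -4.5, -4.6], 0, 0],
    [[7.5, -4.5, -4.6], 0, 0],
    [[7.5, -4.5, -4.6], 0, 0],
    [[7.5, -4.5, -4.6], 0, 0],
    [[7.5, -4.5, -4.6], 0, 0],
  ],
)

```text
time: 2.53
ee_pos: [0.6029, -0.0577, 0.197]
tcp_rot: [-98.7, 89.8, -3.3]
wrist_force: [0.3, -1.3, -0.3]
opening: 0.0008
```

```bash
python3 look.py wrist w2; python3 look.py scene s2; python3 -c "
import cv2
s=cv2.imread('pics/s2.png');cv2.imwrite('pics/s2c.png',cv2.resize(s[130:290,190:330],None,fx=4.2,fy=3.6*4.2/3.6*.85))"
```

```text
2.5333 [ 0.60291176 -0.05773769  0.19698579] [-98.74368916  89.79656238  -3.32998931] [ 0.25477449 -1.34768604 -0.27408537] 0.0007880275365522006
[[0.004, -0.996, -0.094], [-0.0, -0.094, 0.996], [-1.0, -0.004, -0.001]]
2.5833 [ 0.60302383 -0.05792581  0.19681023] [-99.47402629  89.79382517  -4.07021031] [0.63703708 0.31192309 0.60727128] -0.000121409806589097
[[0.004, -0.996, -0.094], [-0.0, -0.094, 0.996], [-1.0, -0.004, -0.001]]
```

View pics/w2.png

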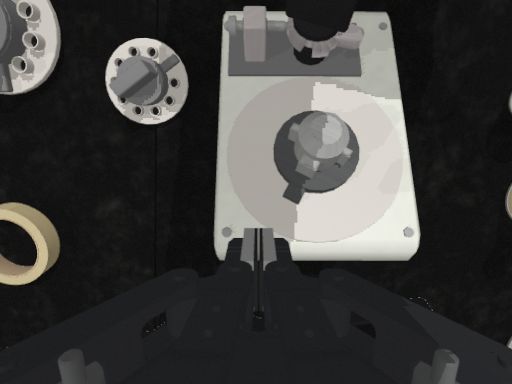

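View pics/s2c.png

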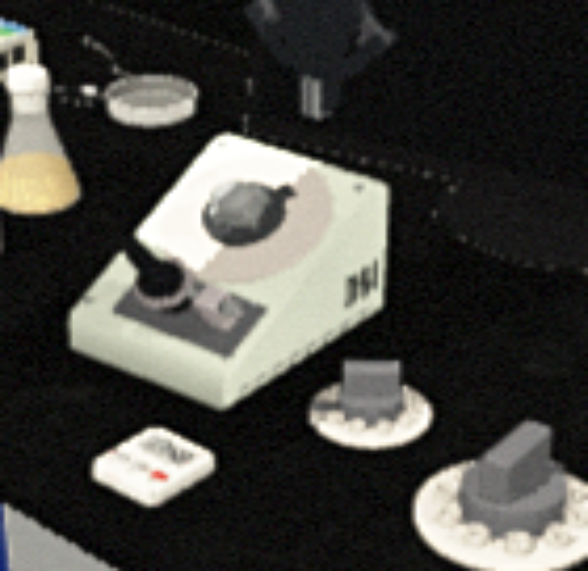

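>>> play_rows(
  rows=[
    [[3, 0, 0], 0, 0],
    [[5.2, 0, 0], 0, 0],
    [[5.2, 0, 0], 0, 0],
    [[5.2, 0, 1], 0, 0],
    [[5.2, 0, 1], 0, 0],
  ],
)

```text
time: 3.05
ee_pos: [0.6021, -0.0474, 0.1442]
tcp_rot: [-84.6, 89.9, 10.8]
wrist_force: [-0.2, 0.2, 0.6]
opening: -0.0001
```

```bash
python3 look.py wrist w3
```

```text
3.05 [ 0.60214225 -0.04742249  0.14421813] [-84.5931464   89.88134987  10.7843909 ] [-0.23139309  0.20988875  0.64155248] -0.0001092078921053696
[[0.002, -0.996, -0.094], [0.0, -0.094, 0.996], [-1.0, -0.002, 0.0]]
```

View pics/w3.png

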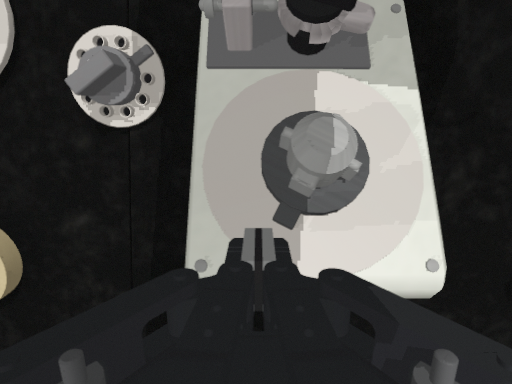

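>>> play_rows(
  rows=[
    [[0, 0, 0.4], 0, 0],
    [[0, 0, 0.8], 0, 0],
    [[0, 0, 1.1], 0, 0],
    [[0, 0, 1.3], 0, 0],
    [[0, 0, 1.5], 0, 0],
    [[0, 0, 1.7], 0, 0],
    [[0, 0, 1.9], 0, 0],
    [[0, 0, 2.0], 0, 0],
  ],
)

```text
time: 3.77
ee_pos: [0.5999, -0.0287, 0.142]
tcp_rot: [70.9, 90.0, 166.2]
wrist_force: [-0.4, -0.5, -0.3]
opening: 0.0
```

```bash
python3 look.py wrist w4;python3 hub.py w4
```

```text
3.7667 [ 0.59990401 -0.02868843  0.14204241] [ 70.86224523  89.99429582 166.20656523] [-0.44795847 -0.47322436 -0.30642502] 1.3288389408683644e-05
[[-0.0, -0.996, -0.093], [0.0, -0.093, 0.996], [-1.0, 0.0, 0.0]]
n [-0.49858782 -0.0440299   0.86572025] 24678 0.0007054174862122266 lean 30.034949505921517 az 5.046654277709815
c [ 0.5634266  -0.01272853  0.11555118] n [-0.49858782 -0.0440299   0.86572025]
0.026 0.033 2670 0.008993581512755491
0 0.01 1132 0.043054630478587735
0.05 0.065 12571 0.00020161419621471456
```

View pics/w4.png

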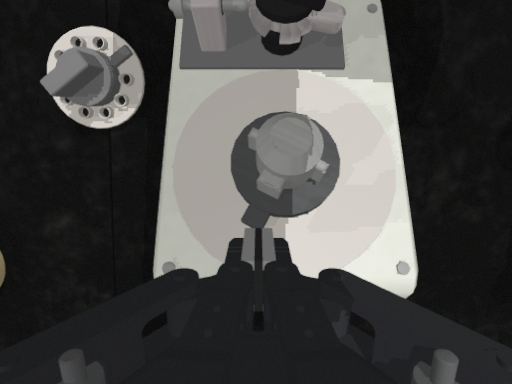

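View pics/w4_r.png

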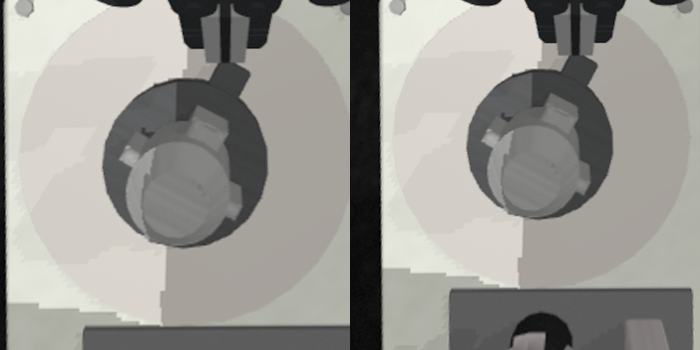

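Run:
```python
from h import *
z=np.load("pics/w4.npz");o={'ee_pos':z['e'],'tcp_rot':z['r']}
T=R.from_euler('xyz',z['r'],degrees=True).as_matrix()
for q in([0,0,0],[0,.011,0],[0,-.011,0],[-.019,.011,0],[0,.011,.009],[-.01,.011,0]): print(q,proj("wrist",z['e']+T@np.array(q),o).round(1))
P=cloud("wrist",z['d'],o)
for u,v in[(248,232),(248,240),(248,250),(248,262),(268,232),(262,211),(250,222),(240,250)]:
    print(u,v,P[v,u].round(4),(T.T@(P[v,u]-z['e'])).round(4))
```

```text
[0, 0, 0] [[259.5 226.5]]
[0, 0.011, 0] [[259.5 208.8]]
[0, -0.011, 0] [[259.5 243.6]]
[-0.019, 0.011, 0] [[259.7 220.1]]
[0, 0.011, 0.009] [[275.  208.7]]
[-0.01, 0.011, 0] [[259.6 214.4]]
248 232 [ 0.5887 -0.0353  0.1791] [-0.037   0.0118 -0.0055]
248 240 [ 0.5889 -0.035   0.1875] [-0.0455  0.0115 -0.0053]
248 250 [ 0.5886 -0.0347  0.1981] [-0.056   0.0118 -0.0049]
248 262 [ 0.5888 -0.0344  0.2077] [-0.0657  0.0116 -0.0046]
268 232 [ 0.5878 -0.026   0.1791] [-0.037   0.0118  0.0038]
262 211 [ 0.5909 -0.028   0.1398] [0.0023 0.0089 0.0015]
250 222 [ 0.5978 -0.0345  0.1416] [ 0.0004  0.0027 -0.0056]
240 250 [ 0.5927 -0.0381  0.1902] [-0.0482  0.0081 -0.0087]
```

```bash
python3 - <<'E'
from h import *
z=np.load("pics/s2.npz");T=R.from_euler('xyz',z['r'],degrees=True).as_matrix()
for q in([0,0,0],[-.019,0,0],[-.037,0,0],[-.037,.011,0]): print(q,proj("scene",z['e']+T@np.array(q)).round(1))
E
python3 look.py scene s4; python3 -c "
import cv2
s=cv2.imread('pics/s4.png');cv2.imwrite('pics/s4c.png',cv2.resize(s[110:250,190:330],None,fx=4.2,fy=4.2))"
```

```text
[0, 0, 0] [[264.6 169.5]]
[-0.019, 0, 0] [[264.7 164.2]]
[-0.037, 0, 0] [[264.8 159.2]]
[-0.037, 0.011, 0] [[262.7 160.4]]
3.8167 [ 0.59990666 -0.02863213  0.14207624] [ 50.72438099  89.99527044 146.07630286] [ 0.93433942  0.07389067 -0.67192311] 0.00013825817222521447
[[-0.0, -0.996, -0.093], [0.0, -0.093, 0.996], [-1.0, 0.0, 0.0]]
```

View pics/s4c.png

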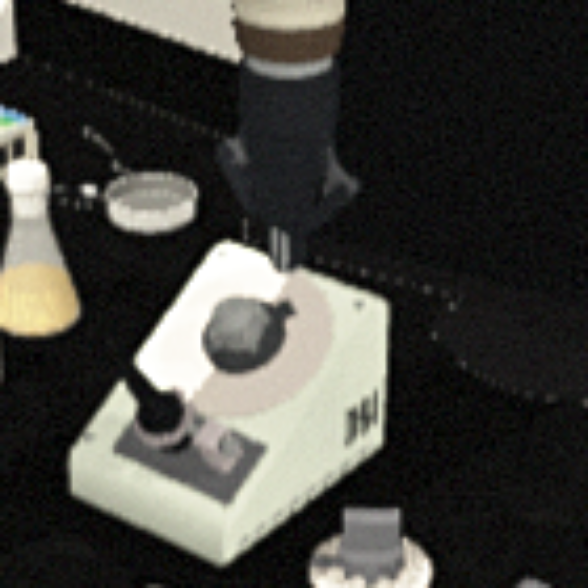

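Run:
```python
from h import *
for t in("s2","s4"):
    z=np.load(f"pics/{t}.npz");T=R.from_euler('xyz',z['r'],degrees=True).as_matrix()
    for x in(0,-.02,-.034): print(t,x,proj("scene",z['e']+T@np.array([x,.011,-.005])).round(1))
p=cv2.imread("pics/s4.png");cv2.imwrite("pics/s4d.png",cv2.resize(p[140:200,225:295],None,fx=8.5,fy=8.5,interpolation=0))
P=cloud("scene",np.load("pics/s4.npz")['d'])
for v in range(160,184,2): print(v,[P[v,u].round(3).tolist() for u in(257,259)])
```

```text
s2 0 [[263.8 171.2]]
s2 -0.02 [[263.9 165.6]]
s2 -0.034 [[263.9 161.7]]
s4 0 [[256.3 183.4]]
s4 -0.02 [[256.3 178.1]]
s4 -0.034 [[256.4 174.3]]
160 [[0.593, -0.034, 0.226], [0.59, -0.045, 0.231]]
162 [[0.588, -0.038, 0.222], [0.59, -0.045, 0.224]]
164 [[0.589, -0.038, 0.215], [0.592, -0.044, 0.216]]
166 [[0.589, -0.038, 0.207], [0.598, -0.038, 0.204]]
168 [[0.593, -0.034, 0.197], [0.594, -0.041, 0.2]]
170 [[0.593, -0.034, 0.19], [0.593, -0.042, 0.193]]
172 [[0.592, -0.035, 0.183], [0.595, -0.041, 0.185]]
174 [[0.593, -0.034, 0.175], [0.598, -0.038, 0.175]]
176 [[0.624, -0.006, 0.146], [0.622, -0.016, 0.15]]
178 [[0.612, -0.017, 0.147], [0.615, -0.024, 0.148]]
180 [[0.608, -0.021, 0.143], [0.611, -0.027, 0.143]]
182 [[0.598, -0.03, 0.142], [0.599, -0.038, 0.145]]
```

View pics/s4d.png

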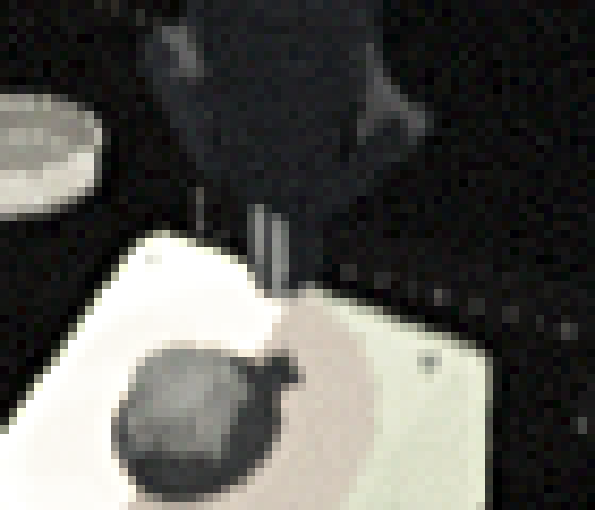

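>>> play_rows(
  rows=[
    [[0, 0, -1.5], 0, 0],
    [[0, 0, -1.5], 0, 0],
    [[0.4, 0, -1.5], 0, 0],
    [[0.4, 0, -1.5], 0, 0],
  ],
)

```text
time: 4.2
ee_pos: [0.6012, -0.0442, 0.1372]
tcp_rot: [75.7, 89.9, 171.0]
wrist_force: [-0.1, -0.5, 0.1]
opening: -0.0003
```

>>> play_rows(
  rows=[
    [[0.8, 0, -0.3], 0, 0],
    [[1.6, 0, -0.3], 0, 0],
    [[2.0, 0, -0.3], 0, 0],
    [[2.3, 0, -0.3], 0, 0],
    [[2.3, 0, -0.3], 0, 0],
  ],
)

```text
time: 4.62
ee_pos: [0.6011, -0.0467, 0.114]
tcp_rot: [80.2, 89.9, 175.5]
wrist_force: [0.6, -0.4, -0.3]
opening: 0.0
```

```bash
python3 look.py wrist w5
```

```text
4.6167 [ 0.60114335 -0.04668873  0.11397055] [ 80.17260632  89.91484189 175.52253723] [ 0.56787899 -0.44036121 -0.33022139] 4.0155387265336984e-05
[[-0.001, -0.996, -0.093], [0.0, -0.093, 0.996], [-1.0, 0.001, 0.0]]
```

View pics/w5.png

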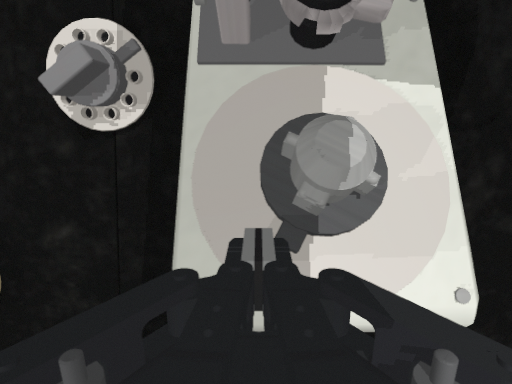

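>>> play_rows(
  rows=[
    [[0.3, 0, 0.2], 0, 0],
    [[0.3, 0, 0.5], 0, 0],
    [[0.3, 0, 0.7], 0, 0],
    [[0.3, 0, 0.9], 0, 0],
    [[0.3, 0, 1.1], 0, 0],
    [[0.3, 0, 1.3], 0, 0],
    [[0.3, 0, 1.5], 0, 0],
    [[0.3, 0, 1.7], 0, 0],
    [[0.3, 0, 1.8], 0, 0],
  ],
)

```text
time: 5.42
ee_pos: [0.6016, -0.0305, 0.1153]
tcp_rot: [-126.1, 89.6, -30.8]
wrist_force: [0.4, -7.6, 14.6]
opening: 0.0001
```

```bash
python3 look.py wrist w6;python3 hub.py w6
```

```text
5.4167 [ 0.60164844 -0.03052443  0.11526753] [-126.07585769   89.60525462  -30.80958724] [ 0.4025145  -7.64553198 14.60834438] 0.00010549994674829977
[[0.006, -0.996, -0.092], [-0.004, -0.092, 0.996], [-1.0, -0.006, -0.004]]
n [-0.49792193 -0.04466556  0.86607086] 30815 0.0006721090366260851 lean 29.994790460762122 az 5.125937110393337
c [ 0.56341926 -0.01272917  0.11556389] n [-0.49792193 -0.04466556  0.86607086]
0.026 0.033 3518 0.009012374493301356
0 0.01 1653 0.04303946283430957
0.05 0.065 19080 0.0003974708391459039
```

View pics/w6_r.png

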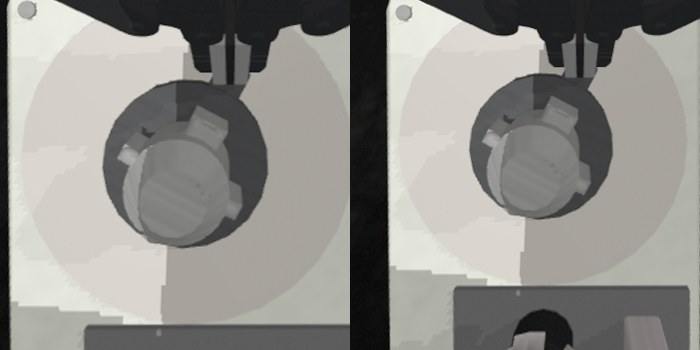

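View pics/w6.png

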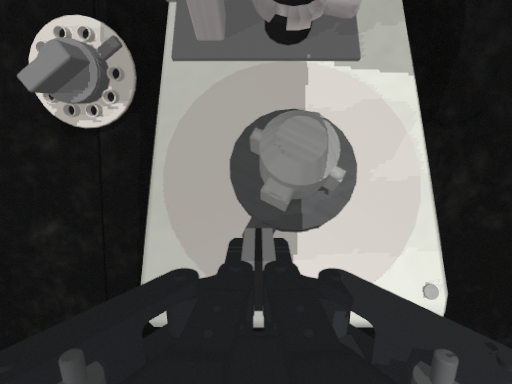

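>>> play_rows(
  rows=[
    [[-0.6, 0, -0.5], 0, 0],
    [[-0.6, 0.2, -1.5], 0, 0],
    [[-0.6, 0.4, -2.3], 0, 0],
    [[-0.1, 0.4, -2.3], 0, 0],
    [[0.2, 0.4, -2.3], 0, 0],
    [[0.2, 0.4, -2.3], 0, 0],
  ],
)

```text
time: 5.97
ee_pos: [0.5974, -0.0522, 0.1084]
tcp_rot: [73.7, 89.9, 169.0]
wrist_force: [0.2, -0.4, -1.0]
opening: 0.0001
```

>>> play_rows(
  rows=[
    [[0.1, 0, 0.4], 0, 0],
    [[0.1, 0, 0.8], 0, 0],
    [[0.1, 0, 1.1], 0, 0],
    [[0.1, 0, 1.4], 0, 0],
    [[0.1, 0, 1.7], 0, 0],
    [[0.1, 0, 1.9], 0, 0],
    [[0.1, 0, 2.1], 0, 0],
    [[0.1, 0, 2.3], 0, 0],
    [[0.1, 0, 2.4], 0, 0],
  ],
)

```text
time: 6.72
ee_pos: [0.6002, -0.032, 0.1113]
tcp_rot: [-134.3, 89.3, -39.2]
wrist_force: [15.8, -20.0, 4.9]
opening: -0.0003
```

```bash
python3 look.py wrist w7;python3 hub.py w7
```

```text
6.7167 [ 0.60020531 -0.03201736  0.11126388] [-134.34226665   89.26631283  -39.15911376] [ 15.77937688 -19.9922582    4.85890547] -0.00029112916926128023
[[0.01, -0.996, -0.09], [-0.008, -0.09, 0.996], [-1.0, -0.009, -0.009]]
n [-0.49800331 -0.04459122  0.8660279 ] 31285 0.000690722385322899 lean 29.999713891547728 az 5.116619676236375
c [ 0.56342713 -0.01272847  0.11555021] n [-0.49800331 -0.04459122  0.8660279 ]
0.026 0.033 3662 0.008997616353889525
0 0.01 1775 0.0430612873242795
0.05 0.065 20202 0.00047197117732787565
```

View pics/w7_r.png

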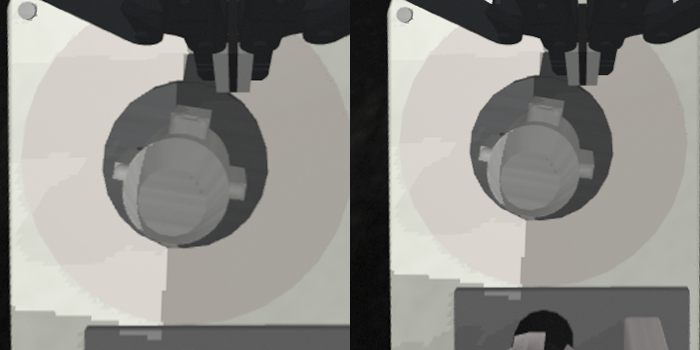

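>>> play_rows(
  rows=[
    [[0, 0, 0.2], 0, 0],
    [[0, 0, 0.4], 0, 0],
    [[0, 0, 0.6], 0, 0],
  ],
)

```text
time: 7.02
ee_pos: [0.6003, -0.0262, 0.1121]
tcp_rot: [-130.8, 89.2, -35.6]
wrist_force: [18.9, -22.7, 7.4]
opening: 0.0
```

```bash
python3 look.py wrist w8;python3 hub.py w8
```

```text
7.0167 [ 0.60025253 -0.02623722  0.11205084] [-130.77766563   89.17511218  -35.60227684] [ 18.9319712  -22.70722813   7.43150465] 7.568795463101577e-06
[[0.012, -0.996, -0.09], [-0.008, -0.09, 0.996], [-1.0, -0.011, -0.009]]
n [-0.49845345 -0.04413588  0.86579223] 31289 0.0007035036997624164 lean 30.026708948985878 az 5.060094302178518
c [ 0.56342613 -0.01272857  0.11555198] n [-0.49845345 -0.04413588  0.86579223]
0.026 0.033 3658 0.009037000890527992
0 0.01 1749 0.04306730475128636
0.05 0.065 20171 0.0004445655045062253
```

View pics/w8_r.png

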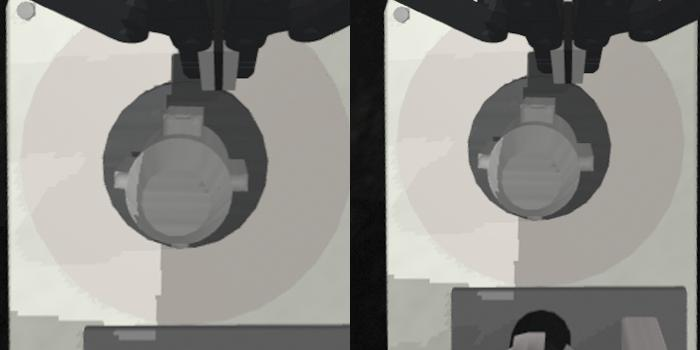

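>>> play_rows(
  rows=[
    [[-1.5, 0, -1], 0, 0],
    [[-5, 0, -1], 0, 4],
    [[-6, 4, -8], -3, 8],
    [[-6, 13.1, -30.9], -3, 8],
    [[-6, 13.1, -30.9], -3, 8],
    [[-6, 13.1, -30.9], -3, 8],
    [[-6, 13.1, -30.9], -3, 8],
    [[-6, 13.1, -30.9], -3, 8],
    [[-6, 13.1, -30.9], -3, 8],
    [[-6, 13.1, -30.9], -3, 8],
    [[-6, 13.1, -30.9], -3, 8],
    [[-6, 13.1, -30.9], -3, 8],
  ],
)

```text
time: 8.07
ee_pos: [0.4931, -0.3433, 0.1688]
tcp_rot: [21.9, 90.0, 120.1]
wrist_force: [-1.0, 0.5, 0.6]
opening: 0.08
```

```bash
python3 look.py wrist w9
```

```text
8.0667 [ 0.49313731 -0.3432924   0.16880921] [ 21.88548278  89.97507136 120.07413921] [-0.97195832  0.45841808  0.58084056] 0.07999317059973288
[[-0.0, -0.99, -0.142], [0.0, -0.142, 0.99], [-1.0, 0.0, 0.0]]
```

View pics/w9.png

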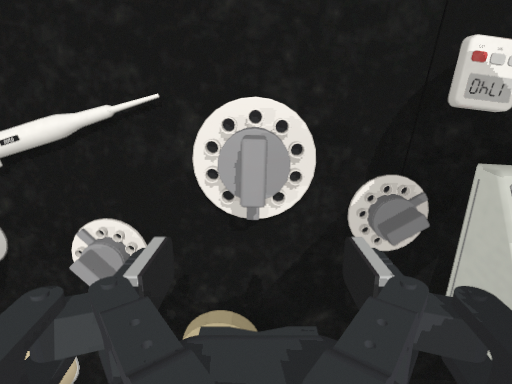

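```bash
cat > car.py <<'E'
from h import *
import sys
z=np.load(f"pics/{sys.argv[1]}.npz");o={'ee_pos':z['e'],'tcp_rot':z['r']};T=R.from_euler('xyz',z['r'],degrees=True).as_matrix()
P=cloud("wrist",z['d'],o);p=cv2.imread(f"pics/{sys.argv[1]}.png")
m=np.hypot(P[...,0]-.4787,P[...,1]+.3485)<.05
b=m&(P[...,2]>.078)&(P[...,2]<.095);B=P[b];print(len(B),np.median(B[:,2]),B.mean(0))
r=cv2.minAreaRect((B[:,:2]*1000).astype(np.float32));print(r)
f=(np.hypot(P[...,0]-.4787,P[...,1]+.3485)<.08)&(abs(P[...,2]-.014)<.005)&(p.min(-1)>140)
print(cv2.minEnclosingCircle(P[f][:,:2].astype(np.float32)))
rd=(np.hypot(P[...,0]-.4787,P[...,1]+.3485)<.07)&(np.hypot(P[...,0]-.4787,P[...,1]+.3485)>.045)&(p.max(-1)<150)&(P[...,2]>.017)&(P[...,2]<.03)
print("ridge",P[rd].mean(0),rd.sum())
print("tool z az",np.degrees(np.arctan2(T[1,2],T[0,2])))
E
python3 car.py w9
```

```text
1772 0.0839769365069728 [ 0.47851209 -0.35004485  0.08384546]
((480.10870361328125, -349.60101318359375), (60.17003631591797, 21.8231143951416), 7.351534843444824)
((0.48007312417030334, -0.3503492474555969), 0.06578229367733002)
ridge [ 0.52949491 -0.34843024  0.02221927] 140
tool z az 98.18865454939787
```

>>> play_rows(
  rows=[
    [[3, -0.5, -0.5], 0, 6],
    [[7, -0.5, -0.5], 0, 6],
    [[11, -0.5, -0.5], 0, 6],
    [[14, -0.5, -0.5], 0, 6],
    [[15.3, -0.5, -0.5], 0, 6],
    [[15.3, -0.5, -0.5], 0, 6],
    [[15.3, -0.5, -0.5], 0, 1.5],
    [[15.3, -0.5, -0.5], 0, 1.5],
    [[15.3, -0.5, -0.5], 0, 1.5],
    [[15.3, -0.5, -0.5], 0, 1.5],
  ],
  squeeze=20,
)

```text
time: 8.95
ee_pos: [0.5005, -0.3468, 0.0182]
tcp_rot: [-124.9, 89.8, -26.6]
wrist_force: [1.5, 2.7, 6.9]
opening: 0.0219
```

```bash
python3 look.py scene s10;python3 look.py wrist w10; python3 -c "
import cv2
s=cv2.imread('pics/s10.png');cv2.imwrite('pics/s10c.png',cv2.resize(s[190:310,240:380],None,fx=4.2,fy=4.2))"
```

```text
8.95 [ 0.50054991 -0.34676502  0.01820853] [-124.90590443   89.82039796  -26.55029397] [1.54318865 2.69271821 6.89540347] 0.021865142726838593
[[0.003, -0.989, -0.145], [-0.001, -0.145, 0.989], [-1.0, -0.003, -0.002]]
9.0 [ 0.50056639 -0.34674356  0.01821348] [-121.91865652   89.81510406  -23.561004  ] [1.45009323 2.02191186 6.00647425] 0.0219975531311159
[[0.003, -0.989, -0.145], [-0.001, -0.145, 0.989], [-1.0, -0.003, -0.002]]
```

View pics/s10c.png

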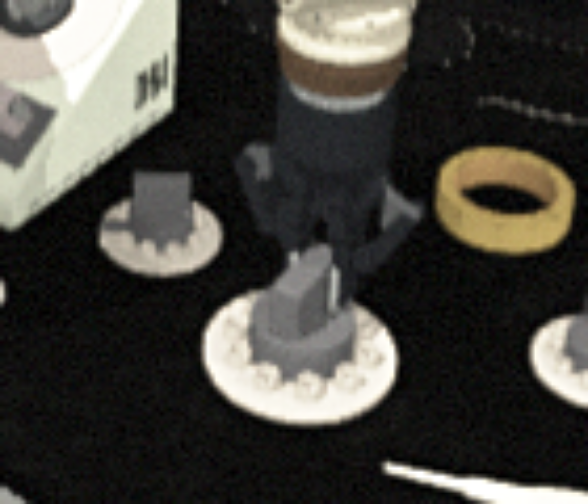

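View pics/w10.png

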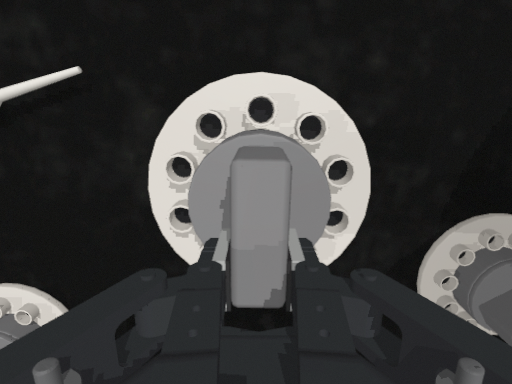

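>>> play_rows(
  rows=[
    [[-1, 0, 0], 0, 1.5],
    [[-3, 0, 0], 0, 1.5],
    [[-6, 0, 0], 0, 1.5],
    [[-9, 0, 0], 0, 1.5],
    [[-9, 0, 0], 0, 1.5],
  ],
)

```text
time: 9.47
ee_pos: [0.5012, -0.3478, 0.1134]
tcp_rot: [-133.9, 89.5, -35.6]
wrist_force: [1.2, -1.0, -1.8]
opening: 0.0217
```

```bash
python3 look.py scene s11;python3 look.py wrist w11; python3 -c "
import cv2
s=cv2.imread('pics/s11.png');cv2.imwrite('pics/s11c.png',cv2.resize(s[150:310,240:380],None,fx=3.7,fy=3.7))"
```

```text
9.4667 [ 0.50119106 -0.34784625  0.11341765] [-133.92471768   89.51154302  -35.59379553] [ 1.17983684 -1.01994918 -1.8420414 ] 0.021724053924033086
[[0.007, -0.989, -0.145], [-0.005, -0.145, 0.989], [-1.0, -0.006, -0.006]]
9.5167 [ 0.50077743 -0.34750578  0.11041235] [-133.77082007   89.64681659  -35.43518662] [ 0.81377998  0.03295961 -3.08263404] 0.02188326617654388
[[0.005, -0.989, -0.145], [-0.004, -0.145, 0.989], [-1.0, -0.004, -0.004]]
```

View pics/s11c.png

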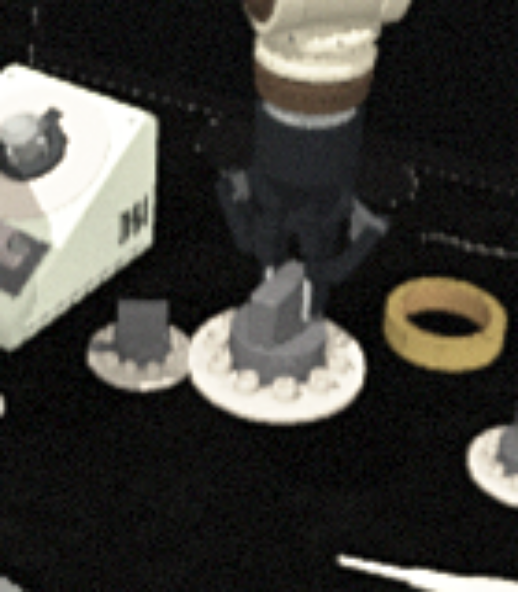

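View pics/w11.png

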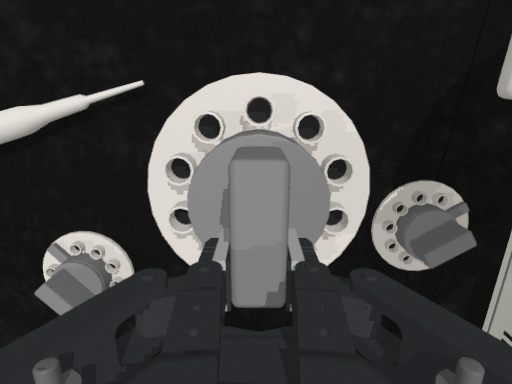

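Run:
```python
from h import *
print(bot.get_obs()['q'].round(1))
P=cloud("top",np.load("pics/top0.npy"));p=cv2.imread("pics/top0.png").astype(int)
n=np.array([-.4980,-.0446,.8660]);c=np.array([.5634,-.0127,.1156])
up=np.array([0,0,1.])-n[2]*n;up/=np.linalg.norm(up);lf=np.cross(n,up)
Q=P-c;m=(abs(Q@n)<.006);m[:150]=0;m[245:]=0;m[:,:185]=0;m[:,270:]=0
a=Q@up;b=Q@lf
for t in np.arange(-.12,.1,.02):
    k=m&(abs(a-t)<.008);print(round(t,3),k.sum(),b[k].min().round(4) if k.any() else 0,b[k].max().round(4) if k.any() else 0)
k=m;print(a[k].min(),a[k].max()); print(lf)
# small carrier height
s=P[195:235,265:300];s=s[s[...,2]>.03];print(s.mean(0),s[:,2].max())
```

```text
[-34.8  12.    7.4  85.2  -0.  -43.1]
-0.12 128 -0.0795 0.0785
-0.1 114 -0.0813 0.0785
-0.08 239 -0.0801 0.0785
-0.06 250 -0.08 0.0778
-0.04 234 -0.0811 0.077
-0.02 161 -0.0809 0.0783
0.0 152 -0.0808 0.0779
0.02 182 -0.08 0.0785
0.04 256 -0.0811 0.0787
0.06 274 -0.081 0.0764
0.08 131 -0.0801 0.0732
-0.147288183046153 0.08350754131058458
[-8.91989524e-02  9.95988303e-01 -6.93889390e-18]
[ 0.51516617 -0.18788403  0.04485561] 0.0654284863289909
```

>>> play_rows(
  rows=[
    [[0, -1, 1.2], 7, 1.5],
    [[0, -2, 2.4], 14, 1.5],
    [[0, -3, 3.6], 21, 1.5],
    [[0, -4, 5], 28, 1.5],
    [[0, -5, 6.2], 35, 1.5],
    [[0, -6, 7.4], 42, 1.5],
    [[0, -7, 8.8], 49, 1.5],
    [[0, -8, 10], 56, 1.5],
    [[0, -9, 11.2], 63, 1.5],
    [[0, -10, 12.4], 70, 1.5],
    [[0, -11, 13.6], 77, 1.5],
    [[0, -11.2, 14.4], 84, 1.5],
  ],
)

```text
time: 10.57
ee_pos: [0.5894, -0.1862, 0.104]
tcp_rot: [144.2, 89.8, 158.3]
wrist_force: [-1.0, 0.4, -3.2]
opening: 0.0217
```

>>> play_rows(
  rows=[
    [[0, 0, 0], 7, 1.5],
    [[0, 0, 0], 9, 1.5],
    [[0, 0, 0], 9, 1.5],
  ],
)

```text
time: 10.82
ee_pos: [0.5885, -0.1872, 0.1043]
tcp_rot: [160.0, 89.8, 165.3]
wrist_force: [-0.6, -0.6, -3.6]
opening: 0.0215
```

```bash
python3 look.py scene s12;python3 look.py wrist w12; python3 -c "
import cv2
s=cv2.imread('pics/s12.png');cv2.imwrite('pics/s12c.png',cv2.resize(s[130:290,190:350],None,fx=3.7,fy=3.7))"
```

```text
10.8167 [ 0.58846135 -0.1872241   0.10430158] [159.99426503  89.83531788 165.2617398 ] [-0.63075351 -0.58216683 -3.64747352] 0.021514188201582917
[[-0.003, -0.092, 0.996], [0.001, 0.996, 0.092], [-1.0, 0.001, -0.003]]
10.8667 [ 0.58850758 -0.18739806  0.10450896] [160.16773228  89.85140212 165.58259972] [-0.03755283  0.36599334 -2.6070881 ] 0.021721058918344215
[[-0.003, -0.094, 0.996], [0.001, 0.996, 0.094], [-1.0, 0.001, -0.002]]
```

View pics/s12c.png

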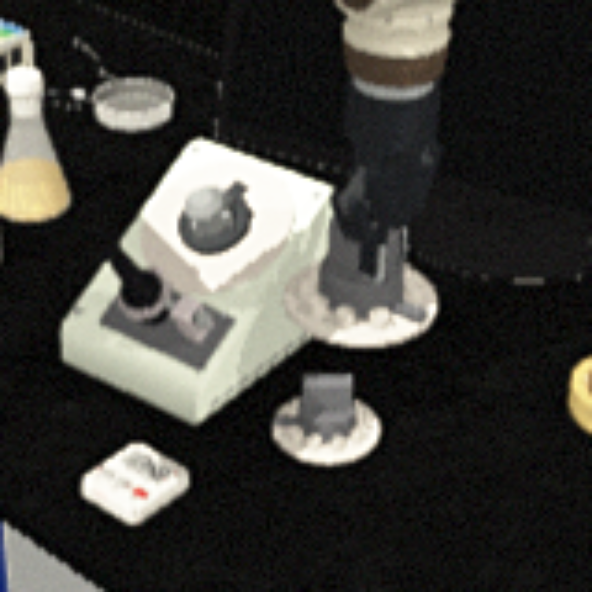

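View pics/w12.png

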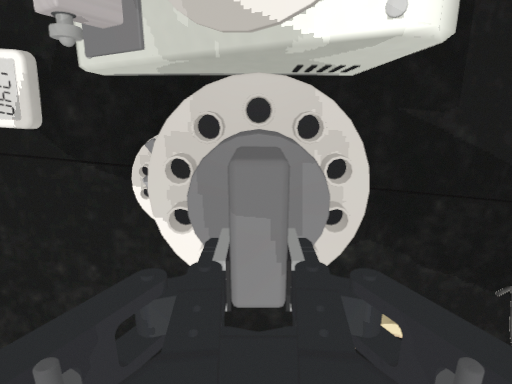

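>>> play_rows(
  rows=[
    [[0, 0.8, 0], 0, 1.5],
    [[0, 1.1, 0], 0, 1.5],
    [[-0.8, 1.7, 0], 0, 1.5],
    [[-1.5, 2.3, 0], 0, 1.5],
    [[-2.2, 3.0, 0], 0, 1.5],
    [[-2.8, 3.6, 0], 0, 1.5],
    [[-3.4, 4.3, 0], 0, 1.5],
    [[-3.9, 5.1, 0], 0, 1.5],
    [[-3.9, 5.2, 0], 0, 1.5],
  ],
)

```text
time: 11.67
ee_pos: [0.5846, -0.1347, 0.1466]
tcp_rot: [-21.2, 89.9, -15.8]
wrist_force: [-0.9, -2.3, -1.0]
opening: 0.0216
```

```bash
python3 look.py scene s13;python3 look.py wrist w13; python3 -c "
import cv2
s=cv2.imread('pics/s13.png');cv2.imwrite('pics/s13c.png',cv2.resize(s[130:290,190:350],None,fx=3.7,fy=3.7))"
```

```text
11.6667 [ 0.58464898 -0.13467201  0.14656191] [-21.20710502  89.91893934 -15.80348917] [-0.85293461 -2.31612462 -1.01812307] 0.021640016559838906
[[0.001, -0.094, 0.996], [-0.0, 0.996, 0.094], [-1.0, -0.001, 0.001]]
11.7167 [ 0.58472932 -0.1349592   0.14602403] [-14.00008288  89.92496437  -8.59246671] [-0.13722098 -0.16972065 -2.63219172] 0.021797408295916722
[[0.001, -0.094, 0.996], [-0.0, 0.996, 0.094], [-1.0, -0.0, 0.001]]
```

View pics/s13c.png

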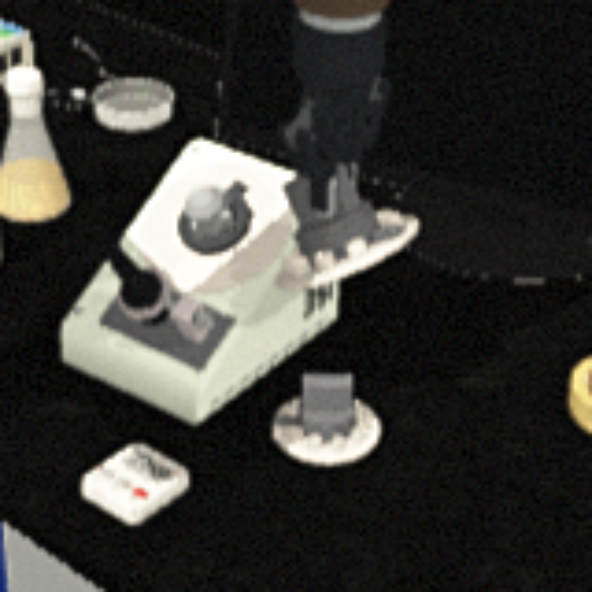

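View pics/w13.png

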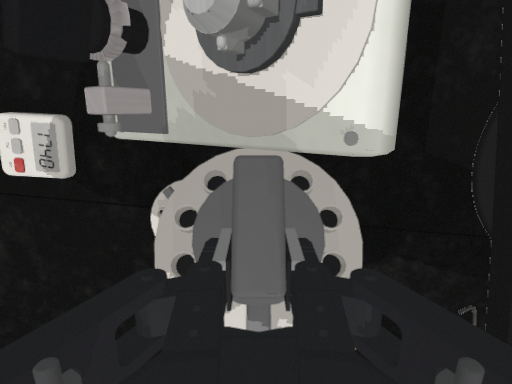

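```bash
cat > tilt.py <<'E'
from h import *
import sys
z=np.load(f"pics/{sys.argv[1]}.npz");o={'ee_pos':z['e'],'tcp_rot':z['r']};T=R.from_euler('xyz',z['r'],degrees=True).as_matrix()
P=cloud("wrist",z['d'],o);p=cv2.imread(f"pics/{sys.argv[1]}.png")
L=(P-z['e'])@T
# bar top face in the tool frame
def fit(mask,tol):
    X=L[mask];X=X[np.isfinite(X[:,0])]
    best=None;rng=np.random.default_rng(0)
    for _ in range(300):
        q=X[rng.choice(len(X),3,0)];n=np.cross(q[1]-q[0],q[2]-q[0]);
        if np.linalg.norm(n)<1e-8: continue
        n/=np.linalg.norm(n);k=abs((X-q[0])@n)<tol
        if best is None or k.sum()>best[0]: best=(k.sum(),k)
    Y=X[best[1]];c=Y.mean(0);n=np.linalg.svd(Y-c,full_matrices=False)[2][2];n*=-np.sign(n[0]);return c,n,len(Y),len(X),Y
u,v=np.meshgrid(np.arange(512),np.arange(384))
bar=(u>238)&(u<278)&(v>165)&(v<285)
c,n,a,b,Y=fit(bar,.0015);print("bar",c,n,a,b,"tilt",np.degrees(np.arctan2(n[1],-n[0])),np.degrees(np.arcsin(n[2])));print(Y.min(0),Y.max(0))
fl=((u-259)**2/104**2+(v-250)**2/104**2<1)&(v<290)&(p.min(-1)>120)&(L[...,0]<.03)
c2,n2,a,b,Y2=fit(fl,.0015);print("flange",c2,n2,a,b,"tilt",np.degrees(np.arctan2(n2[1],-n2[0])),np.degrees(np.arcsin(n2[2])))
# bar centre line z and ends
m=bar0=(u>225)&(u<295)&(v>145)&(v<300)&(abs((L-c)@n)<.003)
X=L[m]; t=np.cross([0,0,1.],n);t/=np.linalg.norm(t);print("t",t)
s=(X-c)@t;print("ends along bar",np.percentile(s,[.5,99.5]),"z",np.percentile(X[:,2],[.5,99.5]))
mid=c+t*np.mean(np.percentile(s,[.5,99.5]));mid[2]=0
print("bar top centre (tool)",mid)
under=mid-n*.084
print("carrier_bore (tool)",under, "carrier_mid",mid-n*.042)
# pivot estimate
E
python3 tilt.py w13
```

```text
bar [-0.05334958  0.02028678 -0.00104008] [-8.53020562e-01  5.21877182e-01 -3.56059405e-04] 4549 4618 tilt 31.458255821885544 -0.020400701618398753
[-0.06671181 -0.00032156 -0.00922821] [-0.03892754  0.04184744  0.00715754]
flange [ 0.01438641 -0.00409238 -0.00068825] [-0.85421068  0.51992612  0.00097699] 4391 5921 tilt 31.327312395185952 0.05597762636122511
t [-0.52187722 -0.85302062  0.        ]
ends along bar [-0.03015881  0.02824717] z [-0.01317089  0.01156715]
bar top centre (tool) [-0.05285076  0.02110212  0.        ]
carrier_bore (tool) [ 1.88029703e-02 -2.27355676e-02  2.99089901e-05] carrier_mid [-1.70238933e-02 -8.16725921e-04  1.49544950e-05]
```

Run:
```python
from hub import *
n=np.array([-.4984,-.0443,.8658]);n/=np.linalg.norm(n);c=np.array([.56343,-.01273,.11555])
ims=[]
for t in("w8","w13"):
    for H in(.009,.029):
        rect(t,H=(H,),half=.05,step=.00026,plane=(c,n));ims.append(cv2.imread(f"pics/{t}_r.png"))
a=np.vstack([np.hstack(ims[:2]),np.hstack(ims[2:])]);print(a.shape);cv2.imwrite("pics/z.png",cv2.resize(a,None,fx=.77,fy=.77,interpolation=3) if a.shape[0]>600 else a)
```

```text
c [ 0.56343 -0.01273  0.11555] n [-0.49840631 -0.04430056  0.86581096]
c [ 0.56343 -0.01273  0.11555] n [-0.49840631 -0.04430056  0.86581096]
c [ 0.56343 -0.01273  0.11555] n [-0.49840631 -0.04430056  0.86581096]
c [ 0.56343 -0.01273  0.11555] n [-0.49840631 -0.04430056  0.86581096]
(770, 770, 3)
```

View pics/z.png

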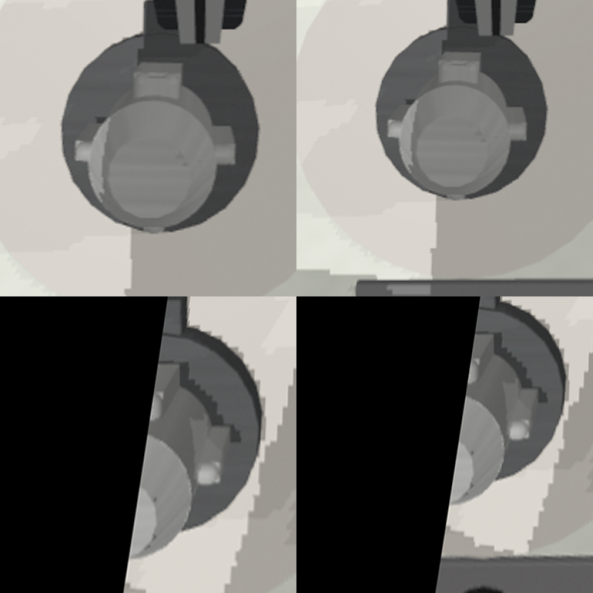

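```bash
cat > ov.py <<'E'
from h import *
n=np.array([-.4984,-.0443,.8658]);n/=np.linalg.norm(n);c=np.array([.56343,-.01273,.11555])
up=np.array([0,0,1.])-n[2]*n;up/=np.linalg.norm(up);lf=np.cross(n,up)
def ov(tag,phi,S,box,sc):
    z=np.load(f"pics/{tag}.npz");o={'ee_pos':z['e'],'tcp_rot':z['r']};p=cv2.imread(f"pics/{tag}.png")
    u0,u1,v0,v1=box;q=cv2.resize(p[v0:v1,u0:u1],None,fx=sc,fy=sc,interpolation=2)
    f=np.radians(phi);kx=np.cos(f)*up+np.sin(f)*lf;ky=np.cross(n,kx)
    def L(pts,col):
        X=np.array([S+a*kx+b*ky+h*n for a,b,h in pts]);w=proj("wrist",X,o);w=((w-[u0-.5,v0-.5])*sc).round().astype(int)
        cv2.polylines(q,[w.reshape(-1,1,2)],False,col,1)
    t=np.linspace(0,2*np.pi,60)
    for r,h in((.034,0),(.018,.026),(.011,.034)): L([(r*np.cos(x),r*np.sin(x),h) for x in t],(0,255,255))
    for k in range(4):
        w=.007 if k==0 else .003;cs,sn=[(1,0),(0,1),(-1,0),(0,-1)][k]
        g=[(.018,-w,.02),(.024,-w,.02),(.024,w,.02),(.018,w,.02)]
        g2=[(.024,-w,.02),(.024,-w,0),(.024,w,0),(.024,w,.02)]
        for G in(g,g2): L([(a*cs-b*sn,a*sn+b*cs,h) for a,b,h in G],(0,0,255) if k==0 else (0,255,0))
    L([(.034,-.006,0),(.045,-.006,0),(.045,.006,0),(.034,.006,0)],(255,0,0))
    return q
if __name__=="__main__":
    import sys
    S=c+.009*n+.0049*up-.004*lf;print(S)
    cv2.imwrite("pics/ov.png",np.hstack([ov("w8",f,S,(215,375,100,250),2.4) for f in(0,4)]))
    cv2.imwrite("pics/ov2.png",np.hstack([ov("w13",f,S,(180,330,0,80),2.6) for f in(0,4)]))
E
python3 ov.py
```

```text
[ 0.5635243  -0.01673739  0.12579412]
```

View pics/ov.png

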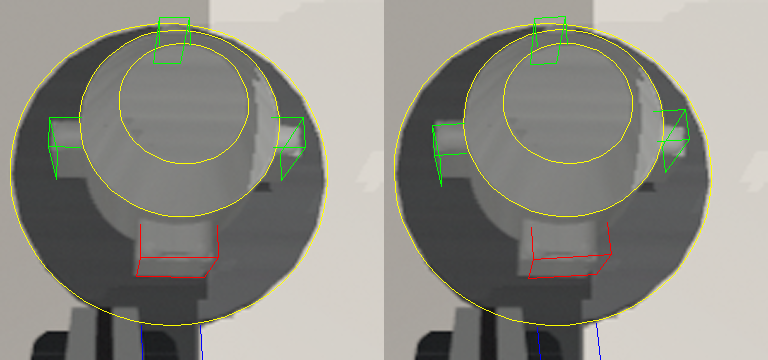

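View pics/ov2.png

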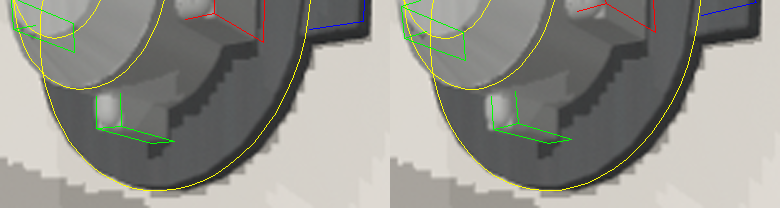

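>>> play_rows(
  rows=[
    [[-3, -0.6, 0], 0, 1.5],
    [[-7, -0.6, 0], 0, 1.5],
    [[-10.4, -0.6, 0], 0, 1.5],
    [[-10.4, 0.5, -0.5], -7, 1.5],
    [[-10.4, 1.7, -1.2], -14, 1.5],
    [[-10.4, 3, -1.8], -21, 1.5],
    [[-10.4, 4.4, -2.4], -28, 1.5],
    [[-10.4, 5.8, -3], -35, 1.5],
    [[-10.4, 7.2, -3.6], -42, 1.5],
    [[-10.4, 8.6, -4.4], -49, 1.5],
    [[-10.4, 10, -5.2], -56, 1.5],
    [[-10.4, 11, -5.8], -63, 1.5],
  ],
)

```text
time: 12.77
ee_pos: [0.5157, -0.0306, 0.2488]
tcp_rot: [49.2, 89.9, 117.9]
wrist_force: [-0.1, -0.2, -2.9]
opening: 0.0219
```

Run:
```python
from h import *
o=bot.get_obs();T=R.from_euler('xyz',o['tcp_rot'],degrees=True).as_matrix()
print(o['ee_pos'],T.round(3).tolist(),o['wrist_force'],o['q'].round(1))
print((T.T@(np.array([.5109,-.021,.25])-o['ee_pos'])*100).round(2))
print("-y az",np.degrees(np.arctan2(-T[1,1],-T[0,1])))
```

```text
[ 0.5156689  -0.03061988  0.24878837] [[-0.001, -0.932, 0.363], [0.001, 0.363, 0.932], [-1.0, 0.001, 0.001]] [-0.06704624 -0.24603512 -2.87826523] [-3.400e+00  1.700e+00  1.180e+01  1.001e+02  1.000e-01  1.790e+01]
[-0.12  0.79  0.72]
-y az -21.286873004039357
```

>>> play_rows(
  rows=[
    [[0, 0.2, 0.2], -7, 1.5],
    [[0, 0.5, 0.5], -14, 1.5],
    [[0, 0.8, 0.7], -21, 1.5],
    [[0, 0.8, 0.7], -25.3, 1.5],
    [[0, 0.8, 0.7], -25.3, 1.5],
    [[0, 0.8, 0.7], -25.3, 1.5],
  ],
)

```text
time: 13.27
ee_pos: [0.5115, -0.0222, 0.2488]
tcp_rot: [37.2, 90.0, 130.7]
wrist_force: [-0.6, -0.3, -1.9]
opening: 0.0218
```

```bash
python3 look.py wrist w14; python3 tilt.py w14
python3 - <<'E'
from h import *
o=bot.get_obs();T=R.from_euler('xyz',o['tcp_rot'],degrees=True).as_matrix()
print(o['ee_pos'],T.round(4).tolist(),o['wrist_force'])
print("-y az",np.degrees(np.arctan2(-T[1,1],-T[0,1])))
E
```

```text
13.2667 [ 0.51152269 -0.02220479  0.24881955] [ 37.17674822  89.96390947 130.67091166] [-0.56531611 -0.33414701 -1.93890849] 0.021841972379902742
[[-0.0, -0.998, -0.061], [0.0, -0.061, 0.998], [-1.0, 0.0, 0.001]]
bar [-0.05330041  0.02208214 -0.00091238] [-8.51036124e-01  5.25106713e-01 -6.74884091e-04] 4563 4627 tilt 31.675435459585074 -0.038668013015579775
[-0.06653519  0.00153326 -0.00908953] [-0.03898045  0.04358253  0.00727868]
flange [-0.0523972   0.02344892 -0.00158217] [-0.85043748  0.5258084  -0.01678148] 5284 15029 tilt 31.727668955713554 -0.961553287829048
t [-0.52510683 -0.85103632  0.        ]
ends along bar [-0.02977356  0.02827165] z [-0.01310581  0.01162186]
bar top centre (tool) [-0.05290608  0.02272122  0.        ]
carrier_bore (tool) [ 1.85809567e-02 -2.13877398e-02  5.66902637e-05] carrier_mid [-1.71625605e-02  6.66742108e-04  2.83451318e-05]
[ 0.51155588 -0.02228393  0.24883803] [[-0.0004, -0.9982, -0.0605], [0.0004, -0.0605, 0.9982], [-1.0, 0.0004, 0.0004]] [ 0.2509578   0.04771588 -2.52127631]
-y az 3.471289713643246
```

View pics/w14.png

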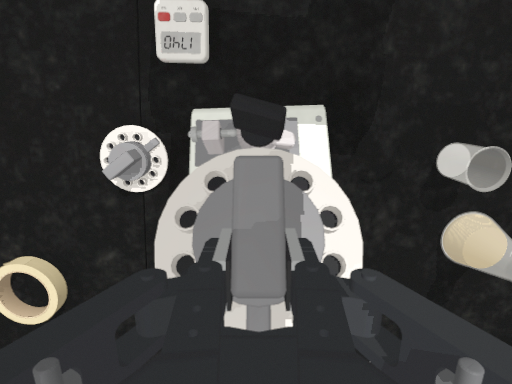

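>>> play_rows(
  rows=[
    [[3, -0.4, 0.1], -0.5, 1.5],
    [[5.5, -0.8, 0.2], -0.5, 1.5],
    [[7.0, -1.0, 0.2], -0.5, 1.5],
    [[7.0, -1.0, 0.2], -0.5, 1.5],
    [[7.0, -1.0, 0.2], -0.5, 1.5],
  ],
)

```text
time: 13.73
ee_pos: [0.521, -0.0197, 0.1787]
tcp_rot: [78.9, 89.9, 172.9]
wrist_force: [-0.3, 0.9, -1.7]
opening: 0.0216
```

```bash
python3 look.py scene s15; python3 -c "
import cv2
s=cv2.imread('pics/s15.png');cv2.imwrite('pics/s15c.png',cv2.resize(s[120:260,180:320],None,fx=4.2,fy=4.2,interpolation=2))"
```

```text
13.7333 [ 0.52095224 -0.0197366   0.17871379] [ 78.89385228  89.9038669  172.94025352] [-0.32761985  0.89017913 -1.68796267] 0.021608454293477197
[[-0.002, -0.998, -0.071], [0.0, -0.071, 0.998], [-1.0, 0.002, 0.0]]
```

View pics/s15c.png

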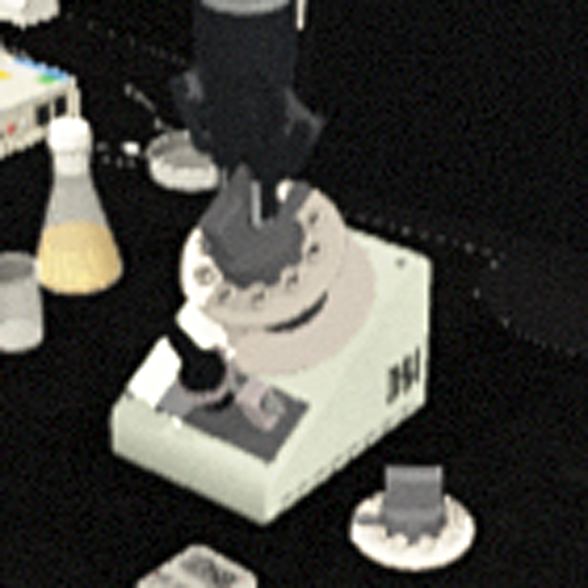

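>>> play_rows(
  rows=[
    [[0.4, -0.25, 0], 0, 1.5],
    [[0.8, -0.5, 0], 0, 1.5],
    [[1.2, -0.75, 0], 0, 1.5],
    [[1.6, -0.95, 0.05], 0, 1.5],
    [[1.8, -1.05, 0.05], 0, 1.5],
    [[1.8, -1.05, 0.05], 0, 1.5],
  ],
)

```text
time: 14.28
ee_pos: [0.5319, -0.0184, 0.1603]
tcp_rot: [86.0, 89.9, -179.9]
wrist_force: [-0.6, 0.9, -2.6]
opening: 0.0217
```

>>> play_rows(
  rows=[
    [[0.25, -0.15, 0], 0, 1.5],
    [[0.45, -0.25, 0], 0, 1.5],
    [[0.65, -0.37, 0], 0, 1.5],
    [[0.85, -0.5, 0], 0, 1.5],
    [[0.85, -0.5, 0], 0, 1.5],
  ],
)

```text
time: 14.7
ee_pos: [0.5369, -0.0181, 0.152]
tcp_rot: [84.1, 90.0, 178.2]
wrist_force: [0.1, -0.5, -2.9]
opening: 0.0216
```

>>> play_rows(
  rows=[
    [[0.2, -0.12, 0], 0, 1.5],
    [[0.4, -0.23, 0], 0, 1.5],
    [[0.6, -0.35, 0], 0, 1.5],
    [[0.8, -0.46, 0], 0, 1.5],
    [[0.9, -0.52, 0], 0, 1.5],
    [[0.9, -0.52, 0], 0, 1.5],
  ],
)

```text
time: 15.2
ee_pos: [0.5425, -0.0178, 0.1449]
tcp_rot: [-98.9, 89.9, -4.8]
wrist_force: [-0.7, -0.9, 6.4]
opening: 0.0219
```

```bash
python3 look.py scene s16; python3 look.py wrist w16; python3 tilt.py w16; python3 -c "
import cv2
s=cv2.imread('pics/s16.png');cv2.imwrite('pics/s16c.png',cv2.resize(s[120:260,180:320],None,fx=4.2,fy=4.2,interpolation=2))"
```

```text
15.2 [ 0.54248448 -0.01777462  0.14493359] [-98.89999466  89.88634131  -4.75747254] [-0.70676009 -0.87571194  6.36946593] 0.021876923233183833
[[0.002, -0.997, -0.072], [-0.0, -0.072, 0.997], [-1.0, -0.002, -0.0]]
15.25 [ 0.54248974 -0.01776111  0.14489635] [-97.98054688  89.88515521  -3.83897126] [-2.14053715 -0.46569172  6.17949477] 0.021729973308566342
[[0.002, -0.997, -0.072], [-0.0, -0.072, 0.997], [-1.0, -0.002, -0.0]]
bar [-0.05386622  0.02225623 -0.00090386] [-0.86254321  0.5059489  -0.00591036] 4554 4623 tilt 30.3949494410386 -0.3386407460404985
[-0.06654646  0.00155817 -0.00901603] [-0.04018375  0.04389806  0.00715557]
flange [ 0.01402809 -0.00141456  0.00056492] [-0.86318391  0.50488601 -0.00191392] 4582 7919 tilt 30.323846895944424 -0.10965968412875193
t [-0.50595773 -0.86255827  0.        ]
ends along bar [-0.02988669  0.02843357] z [-0.01308918  0.01182002]
bar top centre (tool) [-0.05349861  0.02288293  0.        ]
carrier_bore (tool) [ 0.01895502 -0.01961678  0.00049647] carrier_mid [-0.01727179  0.00163308  0.00024824]
```

View pics/s16c.png

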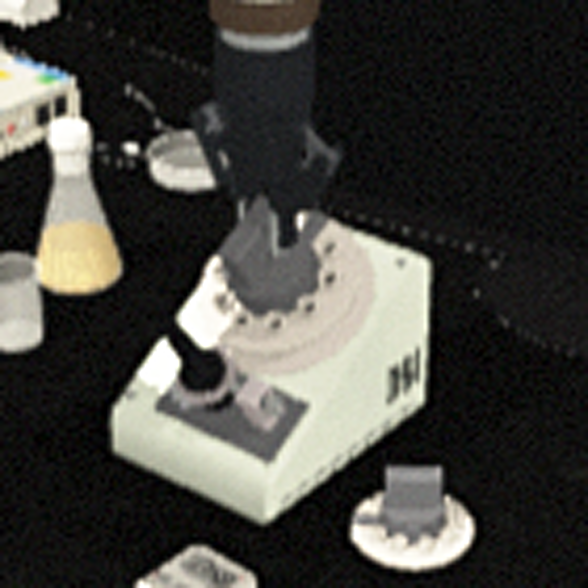

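View pics/w16.png

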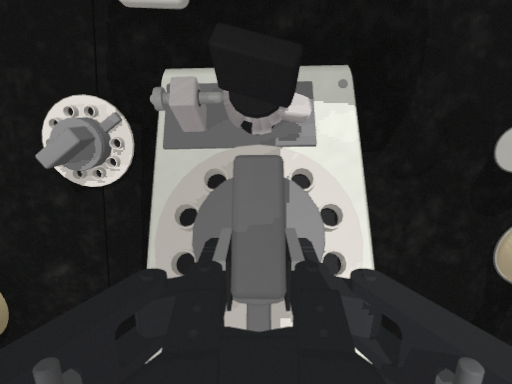

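>>> play_rows(
  rows=[
    [[0.2, -0.1, 0], 0, 1.5],
    [[0.2, -0.1, 0], 0, 1.5],
  ],
)

```text
time: 15.47
ee_pos: [0.5436, -0.0179, 0.1446]
tcp_rot: [-103.2, 89.8, -9.1]
wrist_force: [-5.7, -2.9, 17.2]
opening: 0.0216
```

>>> play_rows(
  rows=[
    [[-0.1, 0, 0], 0, 2.8],
    [[-0.1, 0, 0], 0, 4],
    [[-0.1, 0, 0], 0, 5],
    [[-4, 0, 0], 0, 5],
    [[-8, 0, 0], 0, 5],
    [[-12, 0, 0], 0, 5],
    [[-12, 0, 0], 0, 5],
  ],
)

```text
time: 16.05
ee_pos: [0.5446, -0.0176, 0.2694]
tcp_rot: [-95.8, 89.4, -1.6]
wrist_force: [1.0, 0.4, 1.1]
opening: 0.0502
```

```bash
python3 look.py scene s17; python3 look.py wrist w17; python3 -c "
import cv2
s=cv2.imread('pics/s17.png');cv2.imwrite('pics/s17c.png',cv2.resize(s[120:260,180:320],None,fx=4.2,fy=4.2,interpolation=2))"
```

```text
16.05 [ 0.54457926 -0.01760674  0.26941078] [-95.7952671   89.42690993  -1.6499536 ] [0.98089977 0.39774792 1.13443992] 0.05019769018610193
[[0.01, -0.997, -0.072], [-0.0, -0.072, 0.997], [-1.0, -0.01, -0.001]]
16.1 [ 0.54451468 -0.01762046  0.26584866] [-95.81792019  89.6069041   -1.67131901] [ 0.40263276  0.83805215 -0.60012607] 0.05028068002148878
[[0.007, -0.997, -0.072], [-0.0, -0.072, 0.997], [-1.0, -0.007, -0.001]]
```

View pics/s17c.png

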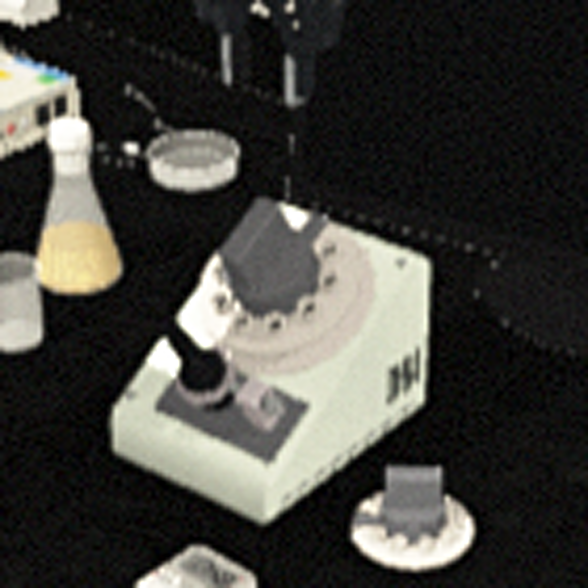

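View pics/w17.png

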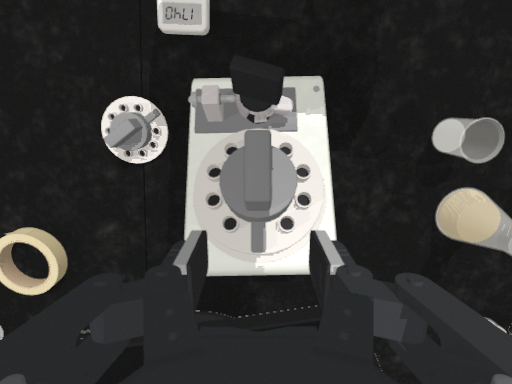

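```bash
cat > seat.py <<'E'
from ov import *
import sys
tag=sys.argv[1]
z=np.load(f"pics/{tag}.npz");o={'ee_pos':z['e'],'tcp_rot':z['r']};P=cloud("wrist",z['d'],o)
S=c+.009*n+.0049*up-.004*lf
Q=P-S;h=Q@n;a=Q@up;b=Q@lf
k=(abs(a)<.022)&(abs(b)<.008)&(h>.06)&(h<.1);print("bar top h",np.median(h[k]),k.sum())
k=(np.hypot(a,b)<.06)&(abs(h-.084)<.004);r=cv2.minAreaRect((np.c_[a,b][k.ravel()] if 0 else np.stack([a[k],b[k]],1)*1000).astype(np.float32));print("bar rect (up,left mm)",r)
k=(np.hypot(a,b)>.045)&(np.hypot(a,b)<.065)&(h>.005)&(h<.02);print("flange top h",np.median(h[k]),k.sum())
# knob
K=S-.098*up
a2=a+.098
k=(np.hypot(a2,b)<.045)&(h>.064)&(h<.080);print("knob bar top",k.sum(),np.median(h[k]));X=(np.stack([a2[k],b[k]],1)*1000).astype(np.float32);print(X.mean(0),cv2.minAreaRect(X))
E
python3 seat.py w17
python3 - <<'E'
import cv2
p=cv2.imread('pics/w17.png');cv2.imwrite('pics/w17c.png',cv2.resize(p[40:170,170:350],None,fx=4.3,fy=4.3,interpolation=2))
E
```

```text
bar top h 0.08455091202850137 1088
bar rect (up,left mm) ((-2.019031524658203, -0.23346710205078125), (21.555925369262695, 59.5959587097168), 88.53382873535156)
flange top h 0.014112886216271832 4981
knob bar top 1019 0.07167920557087505
[0.81384116 0.20880197] ((-1.1025891304016113, -0.03526878356933594), (49.13776397705078, 16.480268478393555), 70.099365234375)
```

View pics/w17c.png

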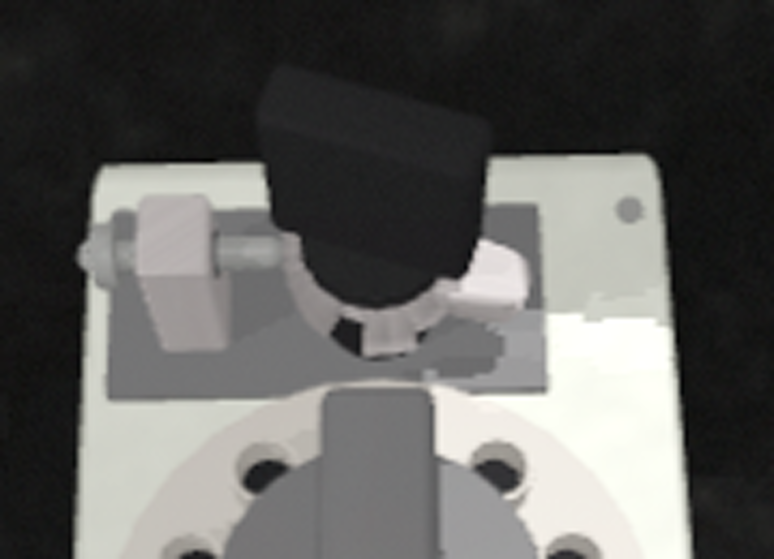

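Run:
```python
from ov import *
z=np.load("pics/w17.npz");o={'ee_pos':z['e'],'tcp_rot':z['r']};P=cloud("wrist",z['d'],o)
S=c+.009*n+.0049*up-.004*lf
Q=P-S;h=Q@n;a=Q@up+.098;b=Q@lf
k=(b<-.015)&(b>-.085)&(abs(a)<.03)&(h>.005)
for lo in range(-85,-15,10):
    kk=k&(b*1000>lo)&(b*1000<=lo+10);print(lo,kk.sum(),np.percentile(h[kk],[50,98]).round(4) if kk.any() else '',np.percentile(a[kk],[2,98]).round(3) if kk.any() else '')
ob=bot.get_obs();T=R.from_euler('xyz',ob['tcp_rot'],degrees=True).as_matrix();print(ob['ee_pos'])
T=np.array([[0,-.9974,-.072],[0,-.072,.9974],[-1,0,0]])
H=.048
base=None
for th,w,HH in((70,23,.09),(70,23,H),(70,17,H),(55,17,H),(40,17,H),(25,17,H),(10,17,H),(0,17,H),(-4,17,H),(-4,22,H)):
    t=np.radians(th);A=(-19*np.cos(t)+w*np.sin(t)-1)/1000;B=(-19*np.sin(t)-w*np.cos(t))/1000
    F=S+(A-.098)*up+B*lf+HH*n;tcp=F-[0,0,.034]
    print(th,w,HH,"F",F.round(4),"tcp",tcp.round(4),"shift cm from now",((T.T@(tcp-ob['ee_pos']))*100).round(2))
```

```text
-85 0  
-75 73 [0.0257 0.0285] [-0.007  0.006]
-65 129 [0.0242 0.031 ] [-0.01  0.01]
-55 291 [0.0295 0.0313] [-0.011  0.01 ]
-45 226 [0.0263 0.0309] [-0.011  0.01 ]
-35 78 [0.023  0.0248] [-0.004  0.003]
-25 473 [0.0526 0.0728] [-0.013  0.014]
[ 0.54394626 -0.0176004   0.26303791]
70 23 0.09 F [ 0.4486 -0.0528  0.1617] tcp [ 0.4486 -0.0528  0.1277] shift cm from now [13.53  9.76 -2.82]
70 23 0.048 F [ 0.4695 -0.0509  0.1254] tcp [ 0.4695 -0.0509  0.0914] shift cm from now [17.17  7.66 -2.79]
70 17 0.048 F [ 0.4645 -0.0493  0.1226] tcp [ 0.4645 -0.0493  0.0886] shift cm from now [17.45  8.15 -2.59]
55 17 0.048 F [ 0.4591 -0.0514  0.1193] tcp [ 0.4591 -0.0514  0.0853] shift cm from now [17.77  8.71 -2.76]
40 17 0.048 F [ 0.4533 -0.0519  0.116 ] tcp [ 0.4533 -0.0519  0.082 ] shift cm from now [18.1   9.28 -2.77]
25 17 0.048 F [ 0.4476 -0.0506  0.1128] tcp [ 0.4476 -0.0506  0.0788] shift cm from now [18.42  9.84 -2.59]
10 17 0.048 F [ 0.4424 -0.0476  0.1099] tcp [ 0.4424 -0.0476  0.0759] shift cm from now [18.71 10.34 -2.26]
0 17 0.048 F [ 0.4393 -0.0448  0.1083] tcp [ 0.4393 -0.0448  0.0743] shift cm from now [18.87 10.63 -1.96]
-4 17 0.048 F [ 0.4382 -0.0436  0.1077] tcp [ 0.4382 -0.0436  0.0737] shift cm from now [18.93 10.73 -1.83]
-4 22 0.048 F [ 0.4384 -0.0486  0.1076] tcp [ 0.4384 -0.0486  0.0736] shift cm from now [18.95 10.75 -2.33]
```

>>> play_rows(
  rows=[
    [[0, 4, -1.3], 0, 0],
    [[0, 8.15, -2.7], 0, 0],
    [[2, 8.15, -2.7], 0, 0],
    [[6, 8.15, -2.7], 0, 0],
    [[10, 8.15, -2.7], 0, 0],
    [[13.5, 8.15, -2.7], 0, 0],
    [[15.5, 8.15, -2.7], 0, 0],
    [[16.9, 8.15, -2.7], 0, 0],
    [[16.9, 8.15, -2.7], 0, 0],
    [[16.9, 8.15, -2.7], 0, 0],
  ],
)

```text
time: 16.98
ee_pos: [0.4624, -0.0503, 0.0911]
tcp_rot: [77.9, 89.8, 172.0]
wrist_force: [0.1, 0.2, 0.1]
opening: -0.0002
```

```bash
python3 look.py wrist w18; python3 look.py scene s18; python3 -c "
import cv2
s=cv2.imread('pics/s18.png');cv2.imwrite('pics/s18c.png',cv2.resize(s[120:260,180:320],None,fx=4.2,fy=4.2,interpolation=2))"
```

```text
16.9833 [ 0.46242578 -0.0502503   0.09108518] [ 77.8670621   89.81493119 172.00992382] [0.11118887 0.1775426  0.14778982] -0.00020675139617515505
[[-0.003, -0.997, -0.072], [0.0, -0.072, 0.997], [-1.0, 0.003, 0.001]]
17.0333 [ 0.46301791 -0.05029579  0.09213007] [ 75.7072462   89.90128248 169.85424252] [-0.09867206  0.70633515  1.26555931] 0.00030766712758294504
[[-0.002, -0.997, -0.072], [0.0, -0.072, 0.997], [-1.0, 0.002, 0.0]]
```

View pics/w18.png

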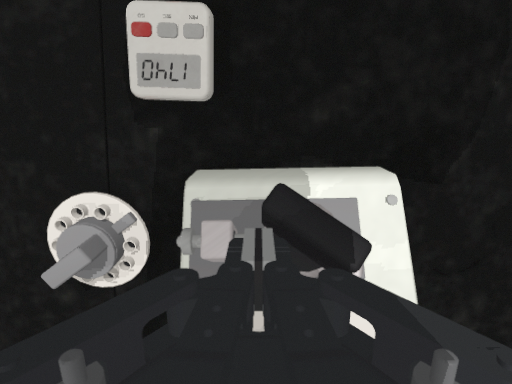

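View pics/s18c.png

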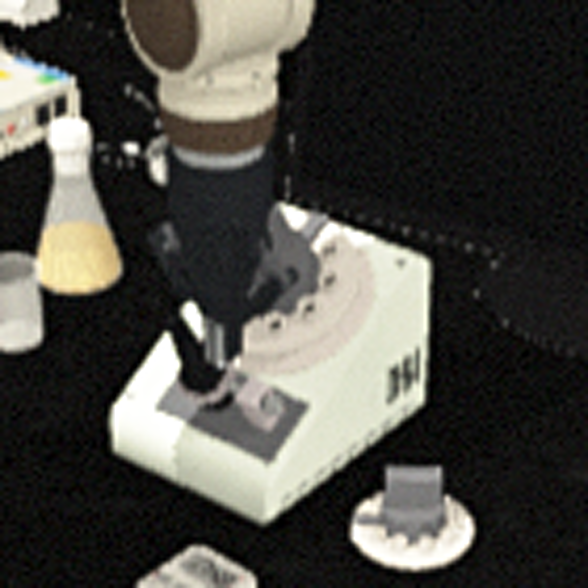

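>>> play_rows(
  rows=[
    [[0.3, 0.6, -0.05], 0, 0],
    [[0.6, 1.2, -0.1], 0, 0],
    [[0.75, 1.5, 0], 0, 0],
    [[0.9, 1.8, 0.1], 0, 0],
    [[1.05, 2.05, 0.25], 0, 0],
    [[1.2, 2.3, 0.4], 0, 0],
    [[1.3, 2.45, 0.55], 0, 0],
    [[1.35, 2.55, 0.7], 0, 0],
    [[1.4, 2.65, 0.85], 0, 0],
    [[1.4, 2.65, 0.85], 0, 0],
  ],
)

```text
time: 17.92
ee_pos: [0.4397, -0.0478, 0.0808]
tcp_rot: [-142.5, 89.3, -48.5]
wrist_force: [13.4, -24.9, 4.9]
opening: -0.0001
```

```bash
python3 look.py wrist w19; python3 look.py scene s19; python3 -c "
import cv2
s=cv2.imread('pics/s19.png');cv2.imwrite('pics/s19c.png',cv2.resize(s[120:260,180:320],None,fx=4.2,fy=4.2,interpolation=2))"
```

```text
17.9167 [ 0.43969734 -0.04780413  0.08078789] [-142.46174767   89.3025714   -48.47976212] [ 13.38996592 -24.93976829   4.92368697] -0.000144901895060466
[[0.008, -0.998, -0.069], [-0.009, -0.069, 0.998], [-1.0, -0.007, -0.01]]
17.9667 [ 0.43969481 -0.04778798  0.08076854] [-141.97943307   89.32102141  -47.99738994] [ 13.06327556 -26.4292359    5.69800433] -7.108222991166427e-05
[[0.008, -0.998, -0.069], [-0.009, -0.069, 0.998], [-1.0, -0.007, -0.009]]
```

View pics/w19.png

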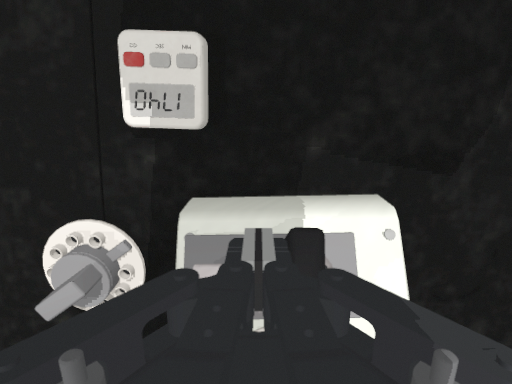

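View pics/s19c.png

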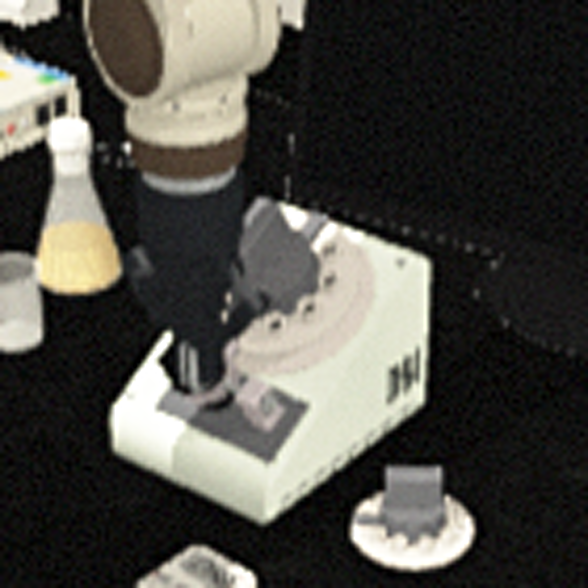

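>>> play_rows(
  rows=[
    [[0, 0, -0.6], 0, 0],
    [[0, 0.5, -1.5], 0, 0],
    [[-4, 0.5, -1.5], 0, 0],
    [[-8, 0.5, -1.5], 0, 0],
    [[-12, 0, -1], 0, 0],
    [[-16, -2, 0.5], 0, 0],
    [[-17, -5, 2], 0, 5],
    [[-17.5, -8, 3], 0, 5],
    [[-17.5, -8, 3], 0, 5],
    [[-17.5, -8, 3], 0, 5],
  ],
)

```text
time: 18.85
ee_pos: [0.5143, -0.0077, 0.2523]
tcp_rot: [78.1, 89.8, 172.3]
wrist_force: [-1.8, 0.2, 0.5]
opening: 0.048
```

```bash
python3 look.py wrist w20; python3 seat.py w20; python3 -c "
import cv2
p=cv2.imread('pics/w20.png');cv2.imwrite('pics/w20c.png',cv2.resize(p[40:220,160:360],None,fx=3.3,fy=3.3,interpolation=2))"
```

```text
18.85 [ 0.51427719 -0.00768411  0.25229841] [ 78.08921994  89.81050521 172.31979862] [-1.78991653  0.18037207  0.51904725] 0.04801258783829208
[[-0.003, -0.997, -0.074], [0.0, -0.074, 0.997], [-1.0, 0.003, 0.001]]
bar top h 0.08455059965433927 1188
bar rect (up,left mm) ((-2.1777706146240234, -0.09655570983886719), (22.053932189941406, 59.285465240478516), 89.2278060913086)
flange top h 0.014098720345757473 4764
knob bar top 935 0.07182532682225079
[1.4293066 0.6082906] ((-0.8884334564208984, 0.3310689926147461), (16.092058181762695, 49.92042541503906), 88.80474090576172)
```

View pics/w20c.png

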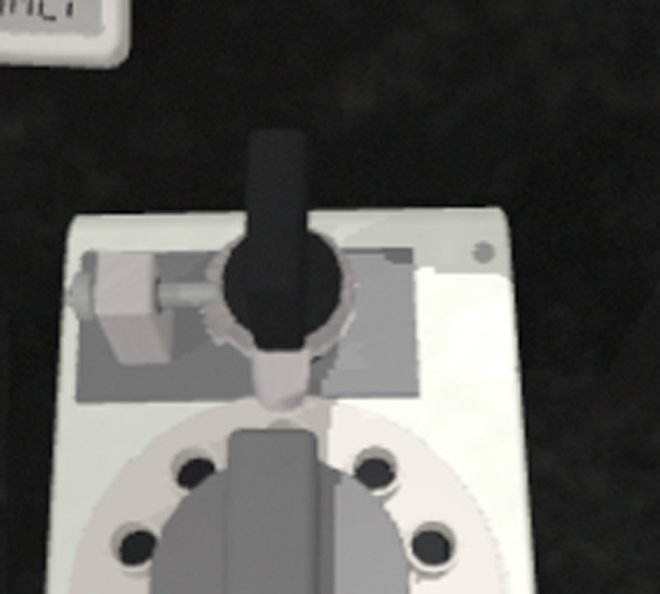

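Run:
```python
from ov import *
S=c+.009*n+.0049*up-.004*lf
K=S-.098*up
out=[]
for t in("w17","w20"):
    z=np.load(f"pics/{t}.npz");o={'ee_pos':z['e'],'tcp_rot':z['r']};p=cv2.imread(f"pics/{t}.png")
    g=np.mgrid[-.02:.02:.00016,-.02:.085:.00016]
    X=K+n*.022+(-g[0])[...,None]*up+(-g[1])[...,None]*lf
    uv=proj("wrist",X.reshape(-1,3),o).reshape(g[0].shape+(2,)).astype(np.float32)
    out.append(cv2.remap(p,uv[...,0],uv[...,1],2))
cv2.imwrite("pics/pin.png",np.vstack(out));print(out[0].shape)
```

```text
(250, 657, 3)
```

View pics/pin.png

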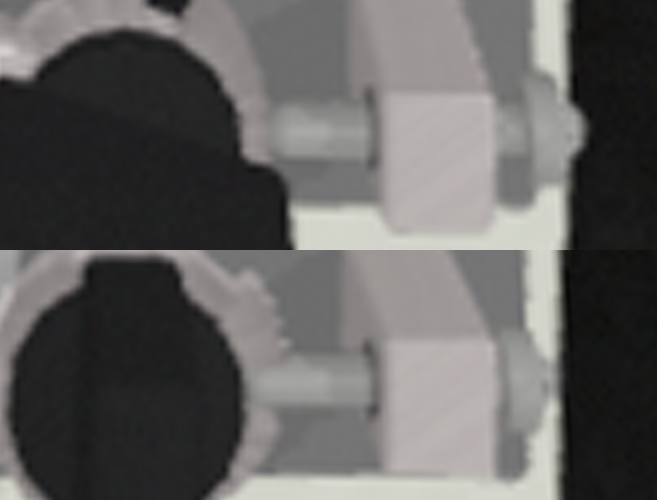

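```bash
python3 look.py top t21; python3 -c "
from h import *
a=cv2.imread('pics/top0.png').astype(int);b=cv2.imread('pics/t21.png').astype(int)
for nm,(u,v,r) in dict(flask=(132,193,22),beaker=(144,227,14),tape=(332,150,20),timer=(263,267,14)).items():
    print(nm,abs(a-b)[v-r:v+r,u-r:u+r].mean())
print(bot.get_obs()['wrist_force'])
bot.job_done()"
```

```text
18.9 [ 0.51351617 -0.00812399  0.25262228] [ 79.77171668  89.83625848 173.95827403] [-0.26737896 -0.51404549  0.12544465] 0.04970998672581386
[[-0.003, -0.997, -0.073], [0.0, -0.073, 0.997], [-1.0, 0.003, 0.001]]
flask 3.7322658402203857
beaker 4.095663265306122
tape 3.0283333333333333
timer 33.976190476190474
[-0.07534692  0.15443613  0.01157423]
the job is handed in; nothing more can be done
```

View pics/t21.png

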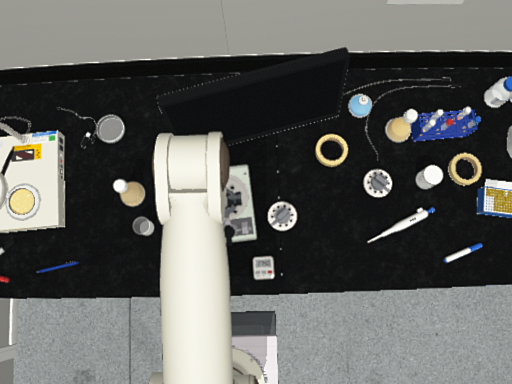

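The carrier is seated and locked on the hub, and I handed the job in at about 19 s of the 50 s allowed. The hand-in reports no verdict, so what follows rests on my own camera measurements.

**What I did**
- I pushed the hub's pointer with the closed fingers until the master key lay about uphill.
- I gripped the largest carrier by the key-side end of its bar and tilted it about 31° in the grip against the rotator's side wall. The tool itself could not be tilted.
- I slid the carrier down the hub axis until it met the shoulder, then released it.
- I pushed the knob bar clockwise with the closed fingers and backed the gripper clear.

**Last checks**

| Check | Measured | Expected |
|---|---|---|
| Carrier bar top above the shoulder | 84.5 mm | 84 mm |
| Carrier flange top above the shoulder | 14.1 mm | 14 mm |
| Lock knob | about 1.28 rad | above 1.15 rad |
| Pin head | moved in by about 6 mm, up against its block | dropped into the notch |
| Wrist force before hand-in | about 0 N | 0 N (touching nothing) |

**Bystanders:** The flask, beaker and tape roll match the first top picture. The timer's patch gave a high image difference (34, against 3–4 for the others). In the last top picture, viewed after hand-in, it stands at the same pixel as at the start, about (263, 267), so it has not moved. I did not find out why that value was high.

**Disagreement with the description:** The cameras and contact both showed the closed fingertips about 34 mm behind the reported TCP, not at it. I corrected for this in the moves. It cost two missed pushes at the pointer, one of which rode over its top with about 15 N.

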